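# Check trimmed stone models under the height bar and spray them

### The arm

A 6-joint arm with a two-finger parallel gripper is mounted at the origin on the work surface; the furniture and walls round the work are solid. World frame = base frame: x ahead of the robot, y to its left, z up, the work surface at z = 0. Lengths are in m, angles in rad, forces in N, time in s.
With the tool pointing down it reaches from about 0.25 to 0.85 m from the base axis. Payload 12.5 kg.
Tool frame: the origin (TCP) lies at the very end of the fingers, on their centre line; the grasp point (between the pads) lies r.grip_depth behind it (r.grip_depth is the distance from the TCP to the grasp point, in m); z points along the fingers, y is the line along which they close (so a half turn about z gives the same grasp; the last joint's range is limited). The gripper opens to 93 mm and grips with 3 to 60 N. Pads are 15 mm wide; open, the fingers measure 128 mm over their backs; the gripper's body (75 mm by 188 mm) begins 65 mm behind the grasp point.
Start: joints at [1.189, 0.351, 1.652, -0, 1.139, -0.085], TCP at [0.161, 0.526, 0.219] pointing down, gripper open.
Joint ranges: [-2.75, 2.75], [-0.79, 2.1], [0.01, 2.65], [-1.57, 4.71], [0.07, 3.14], [-2.87, 2.87]. Speed limits (rad/s): [2.22, 2.22, 2.79, 3.14, 3.14, 3.14].

### API

Orientations are given as a 3x3 rotation matrix whose columns are the frame's x, y, z axes.
In Python, from plant import r gives the robot as it stands. The module is installed in compiled form; this text tells all that it offers.
- The arm moves only by the tool play_rows, never from a script. Its argument "commands" is a list of rows, each an object with "dp": the shift along the tool's x, y, z each as a share of 0.2 m, from -1 to 1, a list of three; "rotation": the turn, a rotation vector about the tool's x, y, z each as a share of 90 degrees, from -1 to 1, a list of three. In form: [{"dp": [x, y, z], "rotation": [wx, wy, wz]}, ...]. A call has 1 to 12 rows; each row is the pose to reach, as a shift and turn from the pose commanded when the call began, along the tool's axes at that moment; what a row does not reach only later rows make up. A row lasts 1/8 s, in which the tool goes at most 62.5 mm and 10.7 degrees, less where a joint would pass 70% of its speed; a pose out of reach is approached as far as the arm can. A call with a number of a shift or a turn outside -1 to 1 is refused whole. A call with a gripper value outside its range is refused whole. "grip" is the opening, from 0 (shut) to 1 (fully open), set as the call begins (left out, the last holds). The fingers move at their own pace and stop on an object; "newtons" is the grip in N (left out, the last holds). Time passes only in rows, so rows that repeat a pose let the fingers close. It gives the time, the measured TCP pose, the force, the opening and the grip force at its end, in the units of the state.
- r.get_state(): the state, without advancing time (a new reading comes with each control period).
- r.capture(name): name is "scene" or "side" or "wrist"; returns a dict with "frame" (400x640x3 uint8, red, green, blue), "depth" (400x640 float32, m along the optical axis (not along the pixel's ray), 0 where there is no reading), "fx", "fy", "cx", "cy" (pixels), "k1" (the pictures are not rectified: a ray, as slopes to the right and down, at radius r is drawn at 1 + k1 r^2 times it, then the intrinsics apply), "extrinsics" (4x4, takes a point from world to camera coordinates). Camera axes: x right, y down, z forward; pixel columns grow to the right and rows downward; lengths in m; the calibration is good to about 2 mm. A picture is of the moment at which its call begins.
- r.hand_in(): hands the job in; it is judged then, once.
The state is a dict: "clock": time; "joint_pos": joint angles; "joint_velocities": joint speeds; "joint_torque": joint torques, N m; "ee_pos": TCP position; "orientation": TCP orientation; "contact_force": force on the tool from outside, world axes, zero at the start; "ft_torque": the same for the moment, N m; "gripper_width": finger opening in m; "grasp_force": force on a finger pad.
Only numpy, scipy, OpenCV 4.12 (cv2) and the standard library are available. Lean on these libraries where they do the work, as an engineer would, in place of code of your own. Each camera call takes 0.05 s, during which the arm holds its last target. There are 200 camera calls.

### The job

Check the trimmed stone models with the height gauge: slide each one that is low enough along the desk under the steel bridge bar, from the right-hand side through to the left-hand side (never lift it over the bar or carry it round), and stand it upright on the wooden spray board. When all of those are on the board, press the spray bottle's nozzle cap fully down and let it come up again. A model trimmed too thick to go under the bar is to stand upright on the cork mat, and nothing else on the desk is to be disturbed.

Things in the scene. Friction and masses are not known exactly. Their poses are not given: they have to be found in the camera images.
- gauge: Fixed steel height gauge: a bar on two posts; the desk itself is the slideway. Origin on the desk midway between the posts; models go through along its +y (to the left). Opening between the posts 72 mm wide (x = -36 to +36); posts and feet reach x = +-60 mm, the 6 mm high feet y = +-22 mm. Yaw within 0.25 rad of 0.
- bar (a point): Middle of the underside of the gauge's bar, 41 mm above the desk. The bar runs along the gauge's x, is 104 mm long, 14 mm wide (gauge y = -7 to +7) and its top is 55 mm high. Fingers from above do not fit under it: push a model from the right until the fingers are near the bar, then draw it out by its front end from the left.
- model_a: Stone dental model of normal height: flat-sided block 46 wide (x), 84 long (y), 26 high, vertical sides (grip across the 46), with a row of teeth 24 wide, 70 long and 9 high standing on it, 35 overall; 0.2 kg or so; origin at the centre of its underside, z up, y along its length, x across its width. It may be absent in a run (None).
- model_b: Stone dental model of normal height: flat-sided block 46 wide (x), 84 long (y), 26 high, vertical sides (grip across the 46), with a row of teeth 24 wide, 70 long and 9 high standing on it, 35 overall; 0.2 kg or so; origin at the centre of its underside, z up, y along its length, x across its width. It may be absent in a run (None).
- model_c: Stone dental model of normal height: flat-sided block 46 wide (x), 84 long (y), 26 high, vertical sides (grip across the 46), with a row of teeth 24 wide, 70 long and 9 high standing on it, 35 overall; 0.2 kg or so; origin at the centre of its underside, z up, y along its length, x across its width. It may be absent in a run (None).
- model_tall: Stone dental model trimmed too thick, will not go under the bar: flat-sided block 46 wide (x), 84 long (y), 39 high, vertical sides (grip across the 46), with a row of teeth 24 wide, 70 long and 9 high standing on it, 48 overall; 0.2 kg or so; origin at the centre of its underside, z up, y along its length, x across its width. It may be absent in a run (None).
- board: Fixed flat wooden spray board, 170 x 190 mm (x, y), 5 mm thick, to the left of the gauge; origin at the centre of its underside, axes along its edges (yaw within 0.08 rad of 0). The spray bottle (62 mm across at its foot, 53 mm higher up) stands fixed at x = -54, y = +62 mm (the near left corner); the rest is free for models.
- cap_top (a point): Centre of the top of the nozzle cap of the spray bottle, a white round cap 29 mm across, about 138 mm above the desk. It is pressed straight down 8 mm against a spring and comes up by itself.
- cap (a joint): Travel of the nozzle cap, m: 0 up, 0.008 fully down. The spring takes 2 N at the start and 6 N fully down.
- mat: Fixed cork mat for models that are too tall, 75 x 115 mm (x, y), 4 mm thick; near the robot at the left, between it and the board (yaw within 0.1 rad of 0); origin at the centre of its underside.
- pot: Bystander: white screw-top pot, 69 mm across, 50 high, near the robot at the right; origin at the centre of its underside.
- tape: Bystander: roll of tape lying flat, 48 mm across, 12 high; origin at the centre of its underside.
- shade_guide: Bystander: shade guide, 26 x 110 x 38 mm high; origin at the centre of its underside.
Things that resemble listed ones, but are neither listed nor needed, are in the scene too. Leave any turquoise look-alike of the model_tall alone.

How it is judged:
By the outcome, as a careful person would: the job done as asked, in the order asked, and still so for the second after the job is handed in, with the robot touching nothing.
Of model_a, model_b, model_c, model_tall only 3 to 4 are there at a start; the rules pass over those that are not, and their reading is None.
At some moment in a run one of model_a, model_b, model_c, model_tall may be knocked a few centimetres aside while the robot is not near it.
Once in a run the grip may slacken for a moment while it holds something.
It also fails if it takes over 210 s, if anything falls off the work surface, if the arm or the gripper's body presses on something with over 40 N, if the wrist force passes 120 N, or if a joint passes its speed limit or range.

## Working session

There is one attempt and no reset: what is moved stays moved. The work goes in short steps, Python scripts to look and compute and a tool call to move; the robot and the scene stay as the last step left them, time stands still between calls to the robot, and variables do not carry over. Pictures are saved under pics/ and viewed, at most 14 in all, crops included, and the job is handed in when it is done.

Besides the shell and the picture viewer there is one more tool, called after ">>>" by a JSON object that holds its "api" and its "payload", one argument or row to a line. play_rows: Moves the arm, as the interface text tells. Shift numbers are shares of 0.2 m and turn numbers shares of 90 degrees, none past 1 either way. Its arguments: {"type":"object","properties":{"commands":{"type":"array","items":{"type":"object","properties":{"dp":{"type":"array","items":{"type":"number","minimum":-1,"maximum":1}},"rotation":{"type":"array","items":{"type":"number","minimum":-1,"maximum":1}}}}},"grip":{"type":"number"},"newtons":{"type":"number"}},"required":["commands"]}

```bash
mkdir -p pics; cat > h.py <<'E'
import numpy as np, cv2
from plant import r
def cap(name,fn=None):
    c=r.capture(name)
    if fn: cv2.imwrite('pics/'+fn,c['frame'][:,:,::-1])
    np.save('last_'+name+'.npy',c,allow_pickle=True)
    return c
def load(name): return np.load('last_'+name+'.npy',allow_pickle=True).item()
def cloud(c):
    v,u=np.mgrid[0:400,0:640].astype(float)
    K=np.array([[c['fx'],0,c['cx']],[0,c['fy'],c['cy']],[0,0,1]])
    x=(u-c['cx'])/c['fx'];y=(v-c['cy'])/c['fy'];xd,yd=x.copy(),y.copy()
    for _ in range(8):
        s=1+c['k1']*(x*x+y*y);x=xd/s;y=yd/s
    z=c['depth'];P=np.stack([x*z,y*z,z],-1)
    E=c['extrinsics'];W=(P-E[:3,3])@E[:3,:3]
    W[z<=0]=np.nan
    return W
def topdown(W,img,x0,x1,y0,y1,px=1000,zmax=None):
    # image: up = +x, left=+y
    H=int((x1-x0)*px);Wd=int((y1-y0)*px);o=np.zeros((H,Wd,3),np.uint8);zb=np.full((H,Wd),-9.)
    ok=np.isfinite(W[...,0]);p=W[ok];c=img[ok]
    rr=((x1-p[:,0])*px).astype(int);cc=((y1-p[:,1])*px).astype(int)
    k=(rr>=0)&(rr<H)&(cc>=0)&(cc<Wd)
    idx=np.argsort(p[k][:,2]);o[rr[k][idx],cc[k][idx]]=c[k][idx];zb[rr[k][idx],cc[k][idx]]=p[k][idx][:,2]
    return o,zb
def move(dpw,yaw=0):
    """shares for world shift dpw (m)"""
    s=r.get_state();R=np.array(s['orientation']);return (R.T@np.array(dpw)/0.2).round(3)
E
python3 - <<'E'
from h import *
s=r.get_state()
for k,v in s.items(): print(k,np.round(v,3).tolist())
print(r.grip_depth)
for n in ['scene','side']:
    c=cap(n,n+'0.png'); print(n,c['fx'],c['k1'],np.linalg.inv(c['extrinsics']).round(3).tolist())
E
```

```text
clock 0.0
joint_pos [1.189, 0.351, 1.652, -0.0, 1.139, -0.085]
joint_velocities [0.001, 0.001, 0.001, 0.0, 0.0, 0.001]
joint_torque [0.001, -49.732, -28.525, 0.07, 0.026, -0.0]
ee_pos [0.161, 0.526, 0.218]
orientation [[-0.956, 0.292, -0.0], [0.292, 0.956, -0.001], [0.0, -0.001, -1.0]]
contact_force [-0.017, -0.013, 0.478]
ft_torque [-0.001, 0.006, -0.011]
grasp_force 0.0
gripper_width 0.093
0.0188
scene 373.4759391486756 -0.049764120481833866 [[0.775, -0.292, 0.56, -0.061], [-0.632, -0.35, 0.692, -0.535], [-0.006, -0.89, -0.456, 0.534], [0.0, 0.0, 0.0, 1.0]]
side 441.42245093012554 -0.06786203493504621 [[-0.979, -0.112, 0.171, 0.291], [-0.203, 0.625, -0.753, 0.895], [-0.023, -0.772, -0.635, 0.752], [0.0, 0.0, 0.0, 1.0]]
```

View pics/scene0.png

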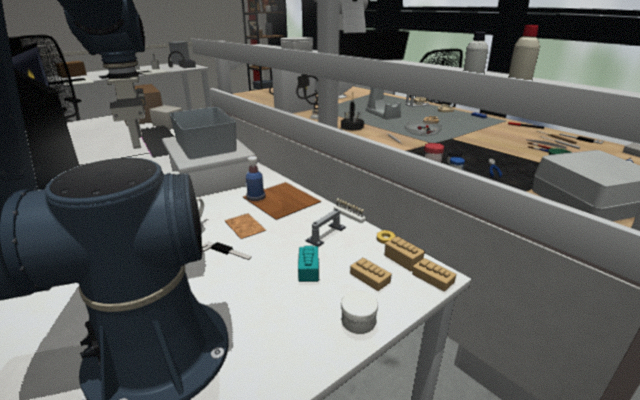

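View pics/side0.png

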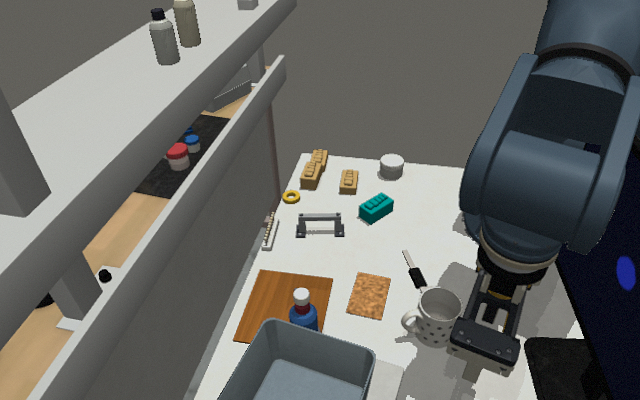

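The scene view shows tan models at (371,272), (404,250) and (434,273), and the turquoise look-alike at (308,262). It also shows the gauge (327,225), tape (386,237), pot (359,312), board (285,200), mat (244,225), bottle (255,183) and shade guide (350,208). The side view matches, with tan models at (349,181), (311,175) and (319,158), and also shows a mug and a spatula. Next I'll make a height map.

```bash
cat >> h.py <<'E'
def comps(W,img,zlo=0.012,zhi=0.2,x=(0.2,0.9),y=(-0.5,0.6)):
    m=(W[...,2]>zlo)&(W[...,2]<zhi)&(W[...,0]>x[0])&(W[...,0]<x[1])&(W[...,1]>y[0])&(W[...,1]<y[1])
    n,l,st,ce=cv2.connectedComponentsWithStats(m.astype(np.uint8))
    for i in range(1,n):
        if st[i,4]<60: continue
        k=l==i;p=W[k]
        print('px',ce[i].round().tolist(),st[i,4],'lo',np.percentile(p,2,0).round(3),'hi',np.percentile(p,98,0).round(3),'rgb',img[k].mean(0).round())
E
python3 - <<'E'
from h import *
for n in ['scene','side']:
    c=load(n);W=cloud(c);print(n);comps(W,c['frame'])
    o,z=topdown(W,c['frame'],0.2,0.8,-0.45,0.35,1000)
    cv2.imwrite(f'pics/td_{n}.png',o[:,:,::-1])
a=cv2.imread('pics/td_scene.png');b=cv2.imread('pics/td_side.png');b2=np.where(b.max(2,keepdims=True)>0,b,a);k=np.ones((3,3))
b2=np.where(b2.max(2,keepdims=True)>0,b2,cv2.dilate(b2,k));cv2.imwrite('pics/td0.png',b2)
E
```

```text
scene
px [498.0, 198.0] 19731 lo [ 0.755 -0.477  0.015] hi [0.89  0.524 0.193] rgb [99. 99. 97.]
px [220.0, 163.0] 4128 lo [0.27  0.387 0.016] hi [0.477 0.575 0.195] rgb [104. 106. 106.]
px [200.0, 206.0] 85 lo [0.228 0.331 0.027] hi [0.26  0.384 0.081] rgb [123. 123. 117.]
px [335.0, 216.0] 635 lo [0.427 0.09  0.012] hi [0.602 0.189 0.057] rgb [110. 110. 106.]
px [418.0, 261.0] 1435 lo [ 0.518 -0.226  0.013] hi [ 0.565 -0.058  0.048] rgb [138. 116.  81.]
px [308.0, 261.0] 657 lo [ 0.308 -0.029  0.014] hi [0.381 0.051 0.049] rgb [ 40. 123. 120.]
px [370.0, 272.0] 672 lo [ 0.412 -0.136  0.013] hi [ 0.457 -0.057  0.035] rgb [149. 126.  89.]
px [358.0, 310.0] 1228 lo [ 0.291 -0.204  0.014] hi [ 0.352 -0.142  0.05 ] rgb [171. 173. 168.]
side
px [155.0, 223.0] 20939 lo [ 0.758 -0.448  0.077] hi [0.895 0.592 0.188] rgb [117. 111. 101.]
px [314.0, 168.0] 663 lo [ 0.523 -0.217  0.014] hi [ 0.57  -0.051  0.048] rgb [153. 128.  83.]
px [391.0, 164.0] 483 lo [ 0.297 -0.197  0.014] hi [ 0.359 -0.134  0.052] rgb [152. 153. 148.]
px [348.0, 180.0] 356 lo [ 0.416 -0.129  0.014] hi [ 0.462 -0.048  0.036] rgb [166. 139.  91.]
px [376.0, 206.0] 628 lo [ 0.313 -0.014  0.013] hi [0.39  0.062 0.048] rgb [  9. 109. 106.]
px [269.0, 231.0] 229 lo [0.586 0.101 0.012] hi [0.604 0.196 0.039] rgb [155. 152. 138.]
px [319.0, 219.0] 463 lo [0.429 0.098 0.014] hi [0.529 0.127 0.057] rgb [102. 104. 103.]
px [303.0, 310.0] 897 lo [0.42  0.402 0.04 ] hi [0.468 0.439 0.139] rgb [ 82.  89. 107.]
px [424.0, 316.0] 1139 lo [0.201 0.318 0.014] hi [0.26  0.395 0.09 ] rgb [110. 109. 103.]
px [306.0, 369.0] 6383 lo [0.315 0.537 0.121] hi [0.469 0.597 0.198] rgb [ 89.  99. 103.]
px [385.0, 381.0] 1145 lo [0.259 0.513 0.117] hi [0.305 0.583 0.164] rgb [184. 185. 178.]
```

View pics/td0.png

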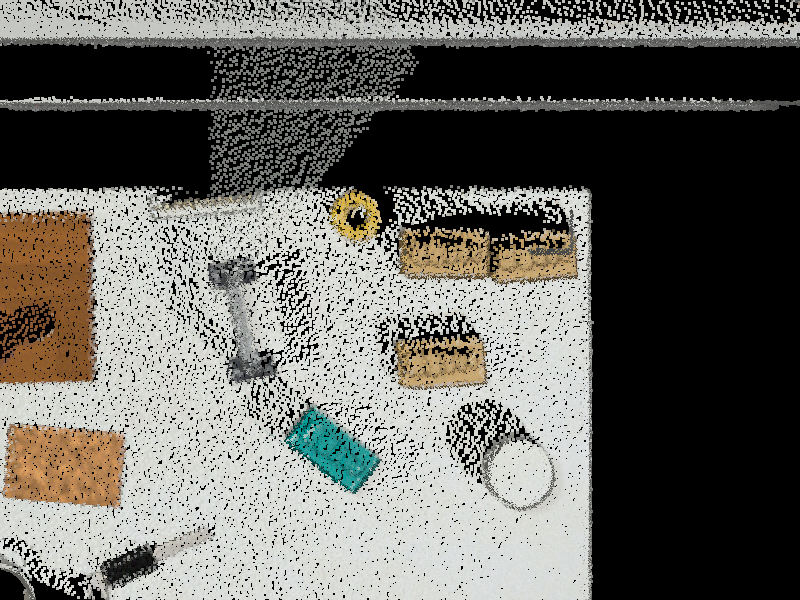

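Going by height, the tall model is probably the top-down (445,253) one, at about (0.547,-0.095), with a normal one right behind it at (0.547,-0.185) and another at (0.437,-0.09). The look-alike is the turquoise one at (332,450). Next I'll move over the models and take a close wrist look.

>>> {"api": "play_rows", "payload": {
  "commands": [
    {"dp":[0,0,-0.4],"rotation":[0,0,0]},
    {"dp":[0,0,-0.75],"rotation":[0,0,0]},
    {"dp":[0,0,-0.75],"rotation":[0,0,0]},
    {"dp":[-0.3,-0.3,-0.75],"rotation":[0,0,0.1]},
    {"dp":[-0.6,-0.6,-0.75],"rotation":[0,0,0.2]},
    {"dp":[-1,-1,-0.75],"rotation":[0,0,0.3]},
    {"dp":[-1,-1,-0.75],"rotation":[0,0,0.4]},
    {"dp":[-1,-1,-0.75],"rotation":[0,0,0.5]},
    {"dp":[-1,-1,-0.75],"rotation":[0,0,0.6]},
    {"dp":[-1,-1,-0.75],"rotation":[0,0,0.7]},
    {"dp":[-1,-1,-0.75],"rotation":[0,0,0.811]},
    {"dp":[-1,-1,-0.75],"rotation":[0,0,0.811]}
  ],
  "grip": 1
}}

```text
clock: 1.6
ee_pos: [0.2935, 0.2761, 0.3684]
orientation: [[-0.001, 1.0, -0.0], [1.0, 0.001, -0.0], [-0.0, -0.0, -1.0]]
contact_force: [-1.0, 0.0, -0.1]
gripper_width: 0.093
grasp_force: 0.0
```

>>> {"api": "play_rows", "payload": {
  "commands": [
    {"dp":[-0.25,0.15,0],"rotation":[0,0,0]},
    {"dp":[-0.5,0.3,0],"rotation":[0,0,0]},
    {"dp":[-0.75,0.4,0],"rotation":[0,0,0]},
    {"dp":[-1,0.5,0],"rotation":[0,0,0]},
    {"dp":[-1,0.5,0],"rotation":[0,0,0]}
  ]
}}

```text
clock: 2.22
ee_pos: [0.3943, 0.0737, 0.3684]
orientation: [[0.0, 1.0, -0.001], [1.0, -0.0, -0.0], [-0.0, -0.001, -1.0]]
contact_force: [-1.1, 0.6, -0.4]
gripper_width: 0.0926
grasp_force: 0.0
```

>>> {"api": "play_rows", "payload": {
  "commands": [
    {"dp":[-0.25,0.15,0],"rotation":[0,0,0]},
    {"dp":[-0.5,0.3,0],"rotation":[0,0,0]},
    {"dp":[-0.75,0.4,0],"rotation":[0,0,0]},
    {"dp":[-0.85,0.5,0],"rotation":[0,0,0]},
    {"dp":[-0.85,0.5,0],"rotation":[0,0,0]},
    {"dp":[-0.85,0.5,0],"rotation":[0,0,0]}
  ]
}}

```text
clock: 2.98
ee_pos: [0.4933, -0.0925, 0.3685]
orientation: [[-0.003, 1.0, -0.0], [1.0, 0.003, 0.0], [0.0, -0.0, -1.0]]
contact_force: [0.1, -0.6, 0.0]
gripper_width: 0.0934
grasp_force: 0.0
```

```bash
python3 - <<'E'
from h import *
s=r.get_state();print(s['clock'],np.round(s['ee_pos'],3),np.round(s['orientation'],3).tolist(),np.round(s['joint_pos'],2))
c=cap('wrist','w1.png');W=cloud(c);comps(W,c['frame'],zlo=0.012,zhi=0.07)
comps(W,c['frame'],zlo=0.042,zhi=0.07)
E
```

```text
2.975 [ 0.493 -0.093  0.369] [[-0.003, 1.0, -0.0], [1.0, 0.003, 0.0], [0.0, -0.0, -1.0]] [-0.28  0.15  1.55  0.    1.45 -0.28]
px [386.0, 22.0] 576 lo [0.586 0.093 0.012] hi [0.61  0.152 0.039] rgb [205. 211. 203.]
px [310.0, 27.0] 960 lo [0.43  0.091 0.019] hi [0.527 0.12  0.059] rgb [169. 179. 180.]
px [232.0, 91.0] 1739 lo [ 0.316 -0.024  0.017] hi [0.389 0.054 0.049] rgb [ 10. 108. 105.]
px [372.0, 107.0] 360 lo [ 0.56  -0.031  0.012] hi [0.603 0.013 0.015] rgb [164. 143.  64.]
px [289.0, 157.0] 1279 lo [ 0.416 -0.133  0.019] hi [ 0.462 -0.053  0.037] rgb [205. 196. 145.]
px [349.0, 180.0] 2392 lo [ 0.523 -0.222  0.021] hi [ 0.567 -0.056  0.049] rgb [196. 181. 128.]
px [227.0, 201.0] 1359 lo [ 0.297 -0.201  0.016] hi [ 0.36  -0.139  0.052] rgb [212. 217. 216.]
px [310.0, 26.0] 856 lo [0.43  0.092 0.044] hi [0.526 0.12  0.059] rgb [182. 193. 194.]
px [231.0, 89.0] 553 lo [ 0.329 -0.011  0.043] hi [0.375 0.044 0.05 ] rgb [  2. 107. 104.]
px [351.0, 159.0] 447 lo [ 0.536 -0.128  0.043] hi [ 0.557 -0.063  0.05 ] rgb [159. 139.  91.]
px [225.0, 203.0] 1171 lo [ 0.296 -0.201  0.045] hi [ 0.359 -0.14   0.053] rgb [232. 237. 236.]
```

View pics/w1.png

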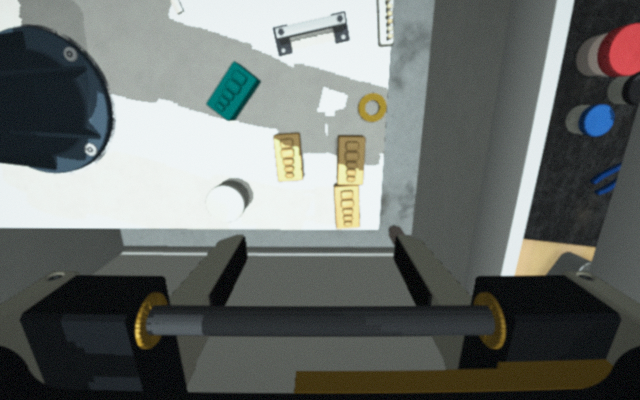

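The wrist picture shows the tall model at (351,159), one normal touching it at (347,206), the other normal at (289,157), the gauge at (310,30), turquoise at (233,91) and the pot at (227,200). Only the tall tan model reads 48 mm. Now to fit the poses.

```bash
cat >> h.py <<'E'
def fit(W,x,y,zlo,zhi=0.07,lab=''):
    m=(W[...,2]>zlo)&(W[...,2]<zhi)&(W[...,0]>x[0])&(W[...,0]<x[1])&(W[...,1]>y[0])&(W[...,1]<y[1])
    n,l,st,_=cv2.connectedComponentsWithStats(m.astype(np.uint8))
    m=l==1+st[1:,4].argmax();p=W[m]
    (c,sz,a)=cv2.minAreaRect((p[:,:2]*1000).astype(np.float32))
    if sz[0]<sz[1]: a+=90     # long-axis direction deg
    a=(a+90)%180-90
    print(lab,'c',np.round(c,1),'sz',np.round(sorted(sz),1),'long axis deg from x',round(a,1),'ztop',np.percentile(p[:,2],[50,95]).round(4),'n',len(p))
E
python3 - <<'E'
from h import *
c=load('wrist');W=cloud(c)
fit(W,(.4,.56),(.06,.16),.05,lab='bar')
fit(W,(.4,.56),(.06,.16),.003,lab='gauge all')
fit(W,(.4,.48),(-.15,-.03),.018,lab='mid block')
fit(W,(.4,.48),(-.15,-.03),.031,lab='mid teeth')
fit(W,(.5,.6),(-.139,-.04),.033,lab='tall block')
fit(W,(.5,.6),(-.15,-.04),.044,lab='tall teeth')
fit(W,(.5,.6),(-.23,-.141),.018,lab='rear block')
fit(W,(.5,.6),(-.23,-.15),.031,lab='rear teeth')
fit(W,(.3,.4),(-.05,.08),.02,lab='turq')
c=load('side');W=cloud(c)
fit(W,(.4,.62),(.24,.40),.0035,.007,lab='board')
fit(W,(.27,.4),(.2,.37),.0025,.007,lab='mat')
fit(W,(.4,.5),(.38,.46),.13,.15,lab='cap')
E
```

```text
bar c [478.1 107.2] sz [ 15.  103.3] long axis deg from x 11.4 ztop [0.0552 0.0583] n 774
gauge all c [478.1 106.9] sz [ 44.8 119.5] long axis deg from x 11.7 ztop [0.0533 0.0574] n 1439
mid block c [438.1 -93.9] sz [46.4 84.2] long axis deg from x -86.0 ztop [0.0273 0.0361] n 1260
mid teeth c [438.2 -94.1] sz [23.2 68.6] long axis deg from x -87.1 ztop [0.0349 0.0368] n 431
tall block c [546.9 -96.1] sz [44.6 83.3] long axis deg from x -88.8 ztop [0.0404 0.0492] n 1247
tall teeth c [546.9 -96.4] sz [22.  67.1] long axis deg from x -88.3 ztop [0.048  0.0499] n 432
rear block c [ 543.6 -184.8] sz [45.8 83.7] long axis deg from x -87.6 ztop [0.0276 0.0364] n 1063
rear teeth c [ 544.3 -184.9] sz [23.7 67.6] long axis deg from x -88.4 ztop [0.0351 0.0369] n 372
turq c [349.6  16. ] sz [47.  84.6] long axis deg from x 51.9 ztop [0.0398 0.0487] n 1681
board c [501.2 327.6] sz [139.8 169. ] long axis deg from x 2.5 ztop [0.0048 0.0065] n 2137
mat c [334.7 287.9] sz [ 76.6 116. ] long axis deg from x 84.8 ztop [0.0037 0.0056] n 1065
cap c [445.3 413.9] sz [28.3 32.9] long axis deg from x -74.8 ztop [0.1368 0.139 ] n 203
```

>>> {"api": "play_rows", "payload": {
  "commands": [
    {"dp":[-0.18,-0.265,0.2],"rotation":[0,0,-0.033]},
    {"dp":[-0.18,-0.265,0.5],"rotation":[0,0,-0.033]},
    {"dp":[-0.18,-0.265,0.8],"rotation":[0,0,-0.033]},
    {"dp":[-0.18,-0.265,1],"rotation":[0,0,-0.033]},
    {"dp":[-0.18,-0.265,1],"rotation":[0,0,-0.033]}
  ],
  "grip": 0.8,
  "newtons": 25
}}

```text
clock: 3.65
ee_pos: [0.4391, -0.1284, 0.1672]
orientation: [[-0.054, 0.999, -0.004], [0.999, 0.054, 0.002], [0.002, -0.004, -1.0]]
contact_force: [-0.0, 0.6, 0.6]
gripper_width: 0.0744
grasp_force: 0.0
```

>>> {"api": "play_rows", "payload": {
  "commands": [
    {"dp":[0,0,0.25],"rotation":[0,0,0]},
    {"dp":[0,0,0.5],"rotation":[0,0,0]},
    {"dp":[0,0,0.7],"rotation":[0,0,0]},
    {"dp":[0,0,0.8],"rotation":[0,0,0]},
    {"dp":[0,0,0.8],"rotation":[0,0,0]},
    {"dp":[0,0,0.8],"rotation":[0,0,0]}
  ]
}}

```text
clock: 4.4
ee_pos: [0.442, -0.13, 0.0105]
orientation: [[-0.053, 0.999, 0.003], [0.999, 0.053, -0.001], [-0.001, 0.003, -1.0]]
contact_force: [-0.4, 0.2, -0.0]
gripper_width: 0.0744
grasp_force: 0.0
```

>>> {"api": "play_rows", "payload": {
  "commands": [
    {"dp":[0,0,0],"rotation":[0,0,0]},
    {"dp":[0,0,0],"rotation":[0,0,0]},
    {"dp":[0,0,0],"rotation":[0,0,0]},
    {"dp":[0,0,0],"rotation":[0,0,0]},
    {"dp":[0,0,0],"rotation":[0,0,0]},
    {"dp":[0,0,0],"rotation":[0,0,0]}
  ],
  "grip": 0
}}

```text
clock: 5.15
ee_pos: [0.4406, -0.1298, 0.0088]
orientation: [[-0.052, 0.999, -0.0], [0.999, 0.052, -0.0], [-0.0, -0.0, -1.0]]
contact_force: [-1.7, 0.2, 6.8]
gripper_width: 0.0459
grasp_force: 24.9
```

>>> {"api": "play_rows", "payload": {
  "commands": [
    {"dp":[0.12,0.03,0],"rotation":[0,0,0]},
    {"dp":[0.24,0.06,0],"rotation":[0,0,0]},
    {"dp":[0.345,0.09,0],"rotation":[0,0,-0.02]},
    {"dp":[0.42,0.17,0],"rotation":[0,0,-0.04]},
    {"dp":[0.5,0.26,0],"rotation":[0,0,-0.07]},
    {"dp":[0.573,0.338,0],"rotation":[0,0,-0.094]},
    {"dp":[0.573,0.338,0],"rotation":[0,0,-0.094]},
    {"dp":[0.573,0.338,0],"rotation":[0,0,-0.094]},
    {"dp":[0.573,0.338,0],"rotation":[0,0,-0.094]}
  ]
}}

```text
clock: 6.28
ee_pos: [0.5024, -0.0121, 0.0089]
orientation: [[-0.197, 0.98, 0.001], [0.98, 0.197, 0.0], [-0.0, 0.001, -1.0]]
contact_force: [1.9, 3.2, 5.5]
gripper_width: 0.0462
grasp_force: 24.9
```

```bash
cat >> h.py <<'E'
G=np.array([.478,.107]);ga=np.radians(11.5);GX=np.array([np.cos(ga),np.sin(ga)]);GY=np.array([-np.sin(ga),np.cos(ga)])
def gp(p): d=np.array(p)[:2]-G; return np.round([d@GX,d@GY],4)
E
python3 - <<'E'
from h import *
s=r.get_state();print(s['gripper_width'],s['grasp_force'],np.round(s['contact_force'],1),np.round(s['ee_pos'],4),gp(s['ee_pos']))
R=np.array(s['orientation']);print(np.degrees(np.arctan2(R[1,1],R[0,1])))
c=cap('side');W=cloud(c);fit(W,(.4,.56),(-.045,.085),.018,.045,'model');fit(W,(.4,.56),(.06,.16),.05,.062,lab='bar')
c=cap('wrist','w2.png');W=cloud(c);fit(W,(.4,.56),(-.005,.085),.018,.04,lab='m wrist');fit(W,(.4,.56),(.06,.16),.05,.062,lab='bar')
E
```

```text
0.046173814427875666 24.90578681230545 [1.9 3.2 5.5] [ 0.5024 -0.0121  0.0089] [ 1.000e-04 -1.216e-01]
11.377237510505015
model c [500.5  26. ] sz [74.3 86.1] long axis deg from x -81.5 ztop [0.0271 0.0386] n 458
bar c [480.1 109.7] sz [ 19.5 102. ] long axis deg from x 12.5 ztop [0.0544 0.0572] n 217
m wrist c [500.8  29.3] sz [60.6 77.5] long axis deg from x -76.5 ztop [0.0273 0.0361] n 11888
bar c [478.6 103.8] sz [  7.8 104.2] long axis deg from x 11.5 ztop [0.0553 0.0577] n 6920
```

>>> {"api": "play_rows", "payload": {
  "commands": [
    {"dp":[0.1,0,0],"rotation":[0,0,0]},
    {"dp":[0.2,0,0],"rotation":[0,0,0]},
    {"dp":[0.3,0,0],"rotation":[0,0,0]},
    {"dp":[0.4,0,0],"rotation":[0,0,0]},
    {"dp":[0.445,0,0],"rotation":[0,0,0]},
    {"dp":[0.445,0,0],"rotation":[0,0,0]},
    {"dp":[0.445,0,0],"rotation":[0,0,0]},
    {"dp":[0.445,0,0],"rotation":[0,0,0]}
  ]
}}

```text
clock: 7.38
ee_pos: [0.4842, 0.0754, 0.0088]
orientation: [[-0.197, 0.98, -0.0], [0.98, 0.197, 0.0], [0.0, -0.0, -1.0]]
contact_force: [-0.8, 5.6, 8.6]
gripper_width: 0.0455
grasp_force: 24.9
```

>>> {"api": "play_rows", "payload": {
  "commands": [
    {"dp":[0,0,0],"rotation":[0,0,0]},
    {"dp":[0,0,0],"rotation":[0,0,0]},
    {"dp":[0,0,0],"rotation":[0,0,0]},
    {"dp":[0,0,-0.2],"rotation":[0,0,0]},
    {"dp":[0,0,-0.45],"rotation":[0,0,0]},
    {"dp":[0.1,0,-0.6],"rotation":[0,0,0]},
    {"dp":[0.36,0,-0.6],"rotation":[0,0,0]},
    {"dp":[0.36,0,-0.6],"rotation":[0,0,0]},
    {"dp":[0.36,0,-0.6],"rotation":[0,0,0]}
  ],
  "grip": 0.68
}}

```text
clock: 8.5
ee_pos: [0.4701, 0.1456, 0.1284]
orientation: [[-0.199, 0.98, -0.001], [0.98, 0.199, -0.0], [-0.0, -0.001, -1.0]]
contact_force: [0.4, 0.4, 0.2]
gripper_width: 0.0629
grasp_force: 0.0
```

```bash
python3 - <<'E'
from h import *
s=r.get_state();print(s['gripper_width'],np.round(s['ee_pos'],4),gp(s['ee_pos']))
c=cap('wrist','w3.png');W=cloud(c);fit(W,(.4,.56),(.11,.2),.018,.04,lab='m wrist')
c=cap('side','s3.png');W=cloud(c)
W2=W.copy();m=(W[...,2]>.018)&(W[...,2]<.04);P=(W[m][:,:2]-G)@np.stack([GX,GY],1);k=(abs(P[:,0])<.034)&(abs(P[:,1])<.09);P=P[k];print(np.percentile(P,[1,99],axis=0).round(4))
m=(W[...,2]>.031)&(W[...,2]<.04);P=(W[m][:,:2]-G)@np.stack([GX,GY],1);k=(abs(P[:,0])<.034)&(abs(P[:,1])<.09)&(P[:,1]>.01);P=P[k];print(np.percentile(P,[1,99],axis=0).round(4))
E
```

```text
0.06294031190479754 [0.4701 0.1456 0.1284] [-0.      0.0394]
m wrist c [472.7 128.9] sz [46.1 48.8] long axis deg from x -77.1 ztop [0.0273 0.0361] n 2093
[[-0.0335 -0.0077]
 [ 0.0229  0.0492]]
[[-0.0092  0.0104]
 [ 0.0127  0.0415]]
```

View pics/s3.png

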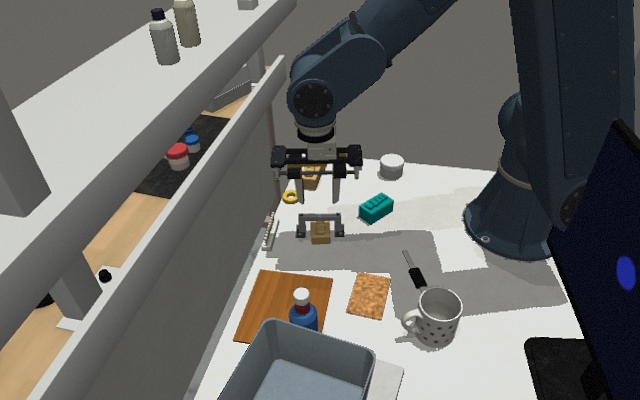

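The model's front sticks out on the left at (320,235) in the side view. I'll grip that front end and draw it out.

>>> {"api": "play_rows", "payload": {
  "commands": [
    {"dp":[0,0,0.25],"rotation":[0,0,0]},
    {"dp":[0,0,0.5],"rotation":[0,0,0]},
    {"dp":[0,0,0.6],"rotation":[0,0,0]},
    {"dp":[0,0,0.6],"rotation":[0,0,0]},
    {"dp":[0,0,0.6],"rotation":[0,0,0]}
  ]
}}

```text
clock: 9.22
ee_pos: [0.4709, 0.1456, 0.0094]
orientation: [[-0.198, 0.98, 0.001], [0.98, 0.198, 0.0], [-0.0, 0.001, -1.0]]
contact_force: [0.2, 0.5, 0.3]
gripper_width: 0.0636
grasp_force: 0.0
```

>>> {"api": "play_rows", "payload": {
  "commands": [
    {"dp":[0,0,0],"rotation":[0,0,0]},
    {"dp":[0,0,0],"rotation":[0,0,0]},
    {"dp":[0,0,0],"rotation":[0,0,0]},
    {"dp":[0,0,0],"rotation":[0,0,0]},
    {"dp":[0.1,0,0],"rotation":[0,0,0]},
    {"dp":[0.2,0,0],"rotation":[0,0,0]},
    {"dp":[0.3,0,0],"rotation":[0,0,0]},
    {"dp":[0.38,0,0],"rotation":[0,0,0]},
    {"dp":[0.38,0,0],"rotation":[0,0,0]},
    {"dp":[0.38,0,0],"rotation":[0,0,0]},
    {"dp":[0.38,0,0],"rotation":[0,0,0]}
  ],
  "grip": 0
}}

```text
clock: 10.6
ee_pos: [0.4557, 0.221, 0.0092]
orientation: [[-0.198, 0.98, 0.001], [0.98, 0.198, 0.001], [0.001, 0.002, -1.0]]
contact_force: [-0.4, 3.6, 6.5]
gripper_width: 0.0456
grasp_force: 25.0
```

>>> {"api": "play_rows", "payload": {
  "commands": [
    {"dp":[0,0,0],"rotation":[0,0,0]},
    {"dp":[0,0,0],"rotation":[0,0,0]},
    {"dp":[0,0,0],"rotation":[0,0,0]},
    {"dp":[-0.09,0,0],"rotation":[0,0,0]},
    {"dp":[-0.175,0,0],"rotation":[0,0,0]},
    {"dp":[-0.175,0,0],"rotation":[0,0,0]},
    {"dp":[-0.175,0,0],"rotation":[0,0,0]}
  ],
  "grip": 0.68
}}

```text
clock: 11.48
ee_pos: [0.4622, 0.1859, 0.0087]
orientation: [[-0.198, 0.98, -0.0], [0.98, 0.198, 0.0], [0.0, 0.0, -1.0]]
contact_force: [0.8, -0.2, -0.6]
gripper_width: 0.063
grasp_force: 0.0
```

>>> {"api": "play_rows", "payload": {
  "commands": [
    {"dp":[0,0,0],"rotation":[0,0,0]},
    {"dp":[0,0,0],"rotation":[0,0,0]},
    {"dp":[0,0,0],"rotation":[0,0,0]},
    {"dp":[0,0,0],"rotation":[0,0,0]},
    {"dp":[0,0,0],"rotation":[0,0,0]}
  ],
  "grip": 0,
  "newtons": 40
}}

```text
clock: 12.1
ee_pos: [0.4621, 0.1862, 0.0086]
orientation: [[-0.198, 0.98, -0.0], [0.98, 0.198, 0.0], [0.0, -0.0, -1.0]]
contact_force: [0.1, 1.0, 0.5]
gripper_width: 0.0462
grasp_force: 4.0
```

```bash
python3 - <<'E'
from h import *
s=r.get_state();print(s['clock'],s['gripper_width'],s['grasp_force'],np.round(s['ee_pos'],4),gp(s['ee_pos']))
c=cap('side','s4.png');W=cloud(c)
fit(W,(.4,.53),(.11,.24),.018,.04,'m')
for zl,zh in((.018,.04),(.031,.04)):
  m=(W[...,2]>zl)&(W[...,2]<zh);P=(W[m][:,:2]-G)@np.stack([GX,GY],1);k=(abs(P[:,0])<.034)&(abs(P[:,1])<.14)&(P[:,1]>.015);P=P[k];print(np.percentile(P,[1,99],axis=0).round(4))
E
```

```text
12.1 0.04618947405379273 3.994152545928955 [0.4621 0.1862 0.0086] [0.0002 0.0808]
m c [464.8 189.8] sz [76.  84.6] long axis deg from x -75.9 ztop [0.0266 0.0362] n 624
[[-0.0301  0.0423]
 [ 0.0306  0.1243]]
[[-0.0322  0.0518]
 [ 0.03    0.1161]]
```

>>> {"api": "play_rows", "payload": {
  "commands": [
    {"dp":[0,0,0],"rotation":[0,0,0]},
    {"dp":[0,0,0],"rotation":[0,0,0]},
    {"dp":[0,0,-0.12],"rotation":[0,0,0]},
    {"dp":[0,0,-0.25],"rotation":[0,0,0]},
    {"dp":[0.1,0.1,-0.25],"rotation":[0,0,0]},
    {"dp":[0.22,0.22,-0.25],"rotation":[0,0,0.04]},
    {"dp":[0.34,0.34,-0.25],"rotation":[0,0,0.08]},
    {"dp":[0.45,0.45,-0.25],"rotation":[0,0,0.099]},
    {"dp":[0.548,0.519,-0.25],"rotation":[0,0,0.099]},
    {"dp":[0.548,0.519,-0.25],"rotation":[0,0,0.099]},
    {"dp":[0.548,0.519,-0.25],"rotation":[0,0,0.099]}
  ]
}}

```text
clock: 13.52
ee_pos: [0.5415, 0.3134, 0.0582]
orientation: [[-0.044, 0.999, -0.001], [0.999, 0.044, -0.001], [-0.001, -0.001, -1.0]]
contact_force: [-1.1, -0.7, -2.4]
gripper_width: 0.0455
grasp_force: 40.0
```

>>> {"api": "play_rows", "payload": {
  "commands": [
    {"dp":[0,0,0.06],"rotation":[0,0,0]},
    {"dp":[0,0,0.12],"rotation":[0,0,0]},
    {"dp":[0,0,0.18],"rotation":[0,0,0]},
    {"dp":[0,0,0.205],"rotation":[0,0,0]},
    {"dp":[0,0,0.223],"rotation":[0,0,0]},
    {"dp":[0,0,0.223],"rotation":[0,0,0]},
    {"dp":[0,0,0.223],"rotation":[0,0,0]}
  ]
}}

```text
clock: 14.4
ee_pos: [0.5423, 0.3142, 0.0143]
orientation: [[-0.044, 0.999, 0.0], [0.999, 0.044, 0.0], [0.0, 0.0, -1.0]]
contact_force: [0.4, -0.5, -1.1]
gripper_width: 0.0459
grasp_force: 40.0
```

```bash
python3 - <<'E'
from h import *
s=r.get_state();print(s['clock'],s['gripper_width'],s['grasp_force'],np.round(s['ee_pos'],4),np.round(s['contact_force'],1))
c=cap('side','s5.png');W=cloud(c)
fit(W,(.45,.6),(.24,.38),.02,.055,'m')
E
```

```text
14.4 0.04588471740461551 39.98689591884613 [0.5423 0.3142 0.0143] [ 0.4 -0.5 -1.1]
m c [546.6 324.1] sz [74.5 76. ] long axis deg from x 64.8 ztop [0.0326 0.0487] n 786
```

View pics/s5.png

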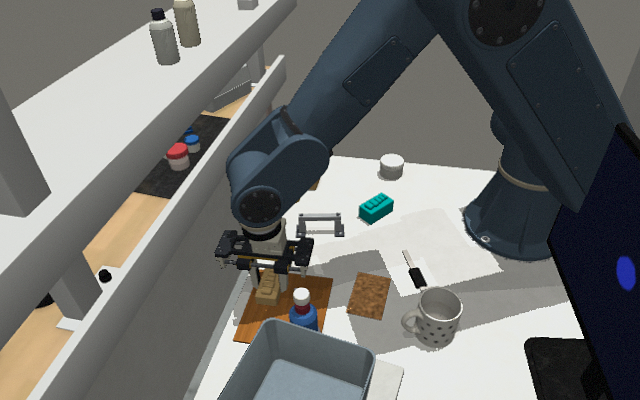

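The model is held just above the board at (270,290). I'll set it down, release, and go back over the remaining models.

>>> {"api": "play_rows", "payload": {
  "commands": [
    {"dp":[0,0,0.005],"rotation":[0,0,0]},
    {"dp":[0,0,0.005],"rotation":[0,0,0]},
    {"dp":[0,0,0.005],"rotation":[0,0,0]}
  ]
}}

```text
clock: 14.82
ee_pos: [0.5423, 0.3143, 0.0137]
orientation: [[-0.044, 0.999, 0.0], [0.999, 0.044, 0.0], [0.0, 0.0, -1.0]]
contact_force: [-1.6, -1.2, 5.4]
gripper_width: 0.0458
grasp_force: 40.0
```

>>> {"api": "play_rows", "payload": {
  "commands": [
    {"dp":[0,0,0],"rotation":[0,0,0]},
    {"dp":[0,0,0],"rotation":[0,0,0]},
    {"dp":[0,0,0],"rotation":[0,0,0]},
    {"dp":[0,0,0],"rotation":[0,0,0]},
    {"dp":[0,0,-0.2],"rotation":[0,0,0]},
    {"dp":[0,0,-0.5],"rotation":[0,0,0]},
    {"dp":[0,0,-0.8],"rotation":[0,0,0]},
    {"dp":[-0.2,0,-1],"rotation":[0,0,0]},
    {"dp":[-0.5,0,-1],"rotation":[0,0,0]},
    {"dp":[-0.8,0,-1],"rotation":[0,0,0]},
    {"dp":[-1,0,-1],"rotation":[0,0,0]},
    {"dp":[-1,0,-1],"rotation":[0,0,0]}
  ],
  "grip": 0.68
}}

```text
clock: 16.32
ee_pos: [0.5511, 0.1122, 0.2132]
orientation: [[-0.041, 0.999, 0.0], [0.999, 0.041, -0.0], [-0.0, 0.0, -1.0]]
contact_force: [-0.0, 0.1, 0.3]
gripper_width: 0.0632
grasp_force: 0.0
```

>>> {"api": "play_rows", "payload": {
  "commands": [
    {"dp":[-0.3,-0.1,-0.25],"rotation":[0,0,0.01]},
    {"dp":[-0.6,-0.2,-0.5],"rotation":[0,0,0.028]},
    {"dp":[-0.85,-0.2,-0.6],"rotation":[0,0,0.028]},
    {"dp":[-0.85,-0.2,-0.6],"rotation":[0,0,0.028]},
    {"dp":[-0.85,-0.2,-0.6],"rotation":[0,0,0.028]}
  ]
}}

```text
clock: 16.95
ee_pos: [0.5189, -0.0575, 0.3338]
orientation: [[0.001, 1.0, 0.002], [1.0, -0.001, -0.0], [-0.0, 0.002, -1.0]]
contact_force: [-0.2, -0.0, -0.4]
gripper_width: 0.0631
grasp_force: 0.0
```

```bash
python3 - <<'E'
from h import *
s=r.get_state();print(s['clock'],np.round(s['ee_pos'],4),np.round(s['orientation'],3).tolist())
c=cap('wrist','w6.png');W=cloud(c)
comps(W,c['frame'],zlo=0.018,zhi=0.07)
fit(W,(.5,.61),(-.139,-.03),.033,lab='tall block')
fit(W,(.5,.61),(-.15,-.03),.044,lab='tall teeth')
fit(W,(.5,.61),(-.23,-.145),.018,lab='rear block')
fit(W,(.5,.61),(-.23,-.145),.031,lab='rear teeth')
c=cap('side');W=cloud(c);fit(W,(.45,.6),(.24,.38),.022,.055,'placed')
E
```

```text
16.95 [ 0.5189 -0.0575  0.3338] [[0.001, 1.0, 0.002], [1.0, -0.001, -0.0], [-0.0, 0.002, -1.0]]
px [373.0, 18.0] 163 lo [0.591 0.126 0.02 ] hi [0.6   0.169 0.039] rgb [191. 191. 169.]
px [290.0, 48.0] 1020 lo [0.43  0.09  0.026] hi [0.527 0.12  0.059] rgb [179. 189. 189.]
px [374.0, 45.0] 67 lo [0.595 0.105 0.019] hi [0.602 0.121 0.039] rgb [200. 201. 181.]
px [211.0, 114.0] 1872 lo [ 0.317 -0.024  0.021] hi [0.389 0.055 0.049] rgb [  9. 110. 108.]
px [335.0, 205.0] 2549 lo [ 0.523 -0.221  0.024] hi [ 0.568 -0.056  0.049] rgb [213. 198. 140.]
px [207.0, 227.0] 1450 lo [ 0.296 -0.199  0.021] hi [ 0.36  -0.139  0.052] rgb [209. 215. 212.]
tall block c [547.7 -96. ] sz [45.7 82.6] long axis deg from x -89.9 ztop [0.0404 0.0493] n 1391
tall teeth c [ 547.3 -105.1] sz [22.4 50.6] long axis deg from x -89.6 ztop [0.048  0.0497] n 344
rear block c [ 544.5 -185.4] sz [45.9 83.5] long axis deg from x -85.9 ztop [0.0276 0.0365] n 1082
rear teeth c [ 543.6 -183.6] sz [22.6 67.7] long axis deg from x -88.4 ztop [0.0353 0.0371] n 398
placed c [544.8 316.5] sz [46.8 85.5] long axis deg from x -87.7 ztop [0.0311 0.04  ] n 697
```

>>> {"api": "play_rows", "payload": {
  "commands": [
    {"dp":[-0.194,0.142,0.2],"rotation":[0,0,-0.011]},
    {"dp":[-0.194,0.142,0.5],"rotation":[0,0,-0.011]},
    {"dp":[-0.194,0.142,0.8],"rotation":[0,0,-0.011]},
    {"dp":[-0.194,0.142,1],"rotation":[0,0,-0.011]},
    {"dp":[-0.194,0.142,1],"rotation":[0,0,-0.011]}
  ],
  "grip": 0.75
}}

```text
clock: 17.68
ee_pos: [0.5453, -0.0942, 0.1302]
orientation: [[-0.019, 1.0, -0.006], [1.0, 0.019, 0.002], [0.002, -0.006, -1.0]]
contact_force: [0.0, -0.1, 1.0]
gripper_width: 0.0699
grasp_force: 0.0
```

>>> {"api": "play_rows", "payload": {
  "commands": [
    {"dp":[0,0,0.2],"rotation":[0,0,0]},
    {"dp":[0,0,0.4],"rotation":[0,0,0]},
    {"dp":[0,0,0.55],"rotation":[0,0,0]},
    {"dp":[0,0,0.609],"rotation":[0,0,0]},
    {"dp":[0,0,0.609],"rotation":[0,0,0]},
    {"dp":[0,0,0.609],"rotation":[0,0,0]}
  ]
}}

```text
clock: 18.42
ee_pos: [0.5479, -0.0961, 0.0128]
orientation: [[-0.018, 1.0, 0.002], [1.0, 0.018, -0.001], [-0.001, 0.002, -1.0]]
contact_force: [0.1, 0.2, -0.1]
gripper_width: 0.07
grasp_force: 0.0
```

>>> {"api": "play_rows", "payload": {
  "commands": [
    {"dp":[0,0,0],"rotation":[0,0,0]},
    {"dp":[0,0,0],"rotation":[0,0,0]},
    {"dp":[0,0,0],"rotation":[0,0,0]},
    {"dp":[0,0,0],"rotation":[0,0,0]},
    {"dp":[0,0,0],"rotation":[0,0,0]},
    {"dp":[0,0,0],"rotation":[0,0,0]},
    {"dp":[0,0,-0.1],"rotation":[0,0,0]},
    {"dp":[0,0,-0.2],"rotation":[0,0,0]},
    {"dp":[0,0,-0.4],"rotation":[0,0,0]},
    {"dp":[0,0,-0.6],"rotation":[0,0,0]},
    {"dp":[0,0,-0.6],"rotation":[0,0,0]}
  ],
  "grip": 0
}}

```text
clock: 19.8
ee_pos: [0.5482, -0.0963, 0.1335]
orientation: [[-0.017, 1.0, 0.004], [1.0, 0.017, -0.001], [-0.001, 0.004, -1.0]]
contact_force: [-0.4, -0.4, -2.8]
gripper_width: 0.046
grasp_force: 39.9
```

>>> {"api": "play_rows", "payload": {
  "commands": [
    {"dp":[0,-0.2,0],"rotation":[0,0,0]},
    {"dp":[0.05,-0.4,0],"rotation":[0,0,0]},
    {"dp":[0.1,-0.6,0],"rotation":[0,0,0]},
    {"dp":[0.2,-0.8,0],"rotation":[0,0,0]},
    {"dp":[0.35,-1,0],"rotation":[0,0,0.02]},
    {"dp":[0.55,-1,0],"rotation":[0,0,0.04]},
    {"dp":[0.75,-1,0],"rotation":[0,0,0.069]},
    {"dp":[0.95,-1,0],"rotation":[0,0,0.069]},
    {"dp":[0.95,-1,0],"rotation":[0,0,0.069]},
    {"dp":[0.95,-1,0],"rotation":[0,0,0.069]}
  ]
}}

```text
clock: 21.05
ee_pos: [0.3431, 0.0901, 0.1305]
orientation: [[0.09, 0.996, -0.002], [0.996, -0.09, -0.0], [-0.001, -0.002, -1.0]]
contact_force: [0.7, -1.1, -2.0]
gripper_width: 0.0457
grasp_force: 39.9
```

```bash
python3 - <<'E'
from h import *
s=r.get_state();p=np.array(s['ee_pos']);R=np.array(s['orientation']);print(p,R[:,1],s['gripper_width'])
print(R.T@(np.array([.341,.279,p[2]])-p)/.2, np.degrees(np.arctan2(R[1,1],R[0,1])))
E
```

```text
[0.34306732 0.0900836  0.13049749] [ 0.99591112 -0.0903258  -0.00151209] 0.045709310148274174
[ 9.39787107e-01 -9.56144372e-02 -3.31613321e-04] -5.182356220729562
```

>>> {"api": "play_rows", "payload": {
  "commands": [
    {"dp":[0.2,-0.02,0],"rotation":[0,0,0]},
    {"dp":[0.4,-0.04,0],"rotation":[0,0,0]},
    {"dp":[0.6,-0.06,0],"rotation":[0,0,0]},
    {"dp":[0.8,-0.08,0],"rotation":[0,0,0]},
    {"dp":[0.94,-0.096,0],"rotation":[0,0,0]},
    {"dp":[0.94,-0.096,0],"rotation":[0,0,0]},
    {"dp":[0.94,-0.096,0.15],"rotation":[0,0,0]},
    {"dp":[0.94,-0.096,0.3],"rotation":[0,0,0]},
    {"dp":[0.94,-0.096,0.45],"rotation":[0,0,0]},
    {"dp":[0.94,-0.096,0.53],"rotation":[0,0,0]},
    {"dp":[0.94,-0.096,0.53],"rotation":[0,0,0]}
  ]
}}

```text
clock: 22.42
ee_pos: [0.3413, 0.2777, 0.0243]
orientation: [[0.093, 0.996, -0.002], [0.996, -0.093, -0.002], [-0.002, -0.002, -1.0]]
contact_force: [-0.6, 0.4, -3.6]
gripper_width: 0.0456
grasp_force: 39.9
```

```bash
python3 - <<'E'
from h import *
s=r.get_state();p=np.array(s['ee_pos']);print(p,s['gripper_width'],s['grasp_force'],np.round(s['contact_force'],1))
c=cap('side','s7.png');W=cloud(c);fit(W,(.29,.39),(.22,.35),.025,.075,'tall')
cv2.imwrite('pics/s7c.png',cv2.resize(c['frame'][220:370,290:520,::-1],None,fx=3,fy=3))
E
```

```text
[0.34129814 0.27769915 0.02431958] 0.045634901141991945 39.8721706867218 [-0.6  0.4 -3.6]
tall c [343.3 285.8] sz [71.1 82.8] long axis deg from x 59.1 ztop [0.0516 0.0668] n 1004
```

View pics/s7c.png

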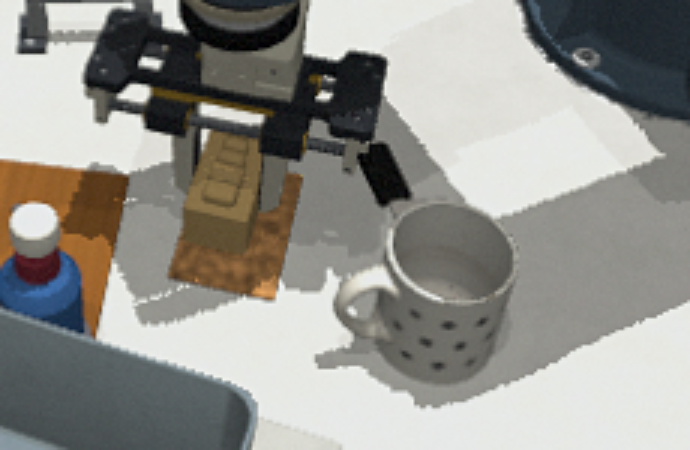

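The tall model is over the mat at crop (225,200), clear of the mug. I'll lower it, release, and return.

>>> {"api": "play_rows", "payload": {
  "commands": [
    {"dp":[0,0,0.025],"rotation":[0,0,0]},
    {"dp":[0,0,0.04],"rotation":[0,0,0]},
    {"dp":[0,0,0.042],"rotation":[0,0,0]},
    {"dp":[0,0,0.042],"rotation":[0,0,0]}
  ]
}}

```text
clock: 22.98
ee_pos: [0.3416, 0.2795, 0.0169]
orientation: [[0.091, 0.996, 0.0], [0.996, -0.091, 0.0], [0.0, 0.0, -1.0]]
contact_force: [-0.4, -0.1, -3.2]
gripper_width: 0.046
grasp_force: 39.9
```

>>> {"api": "play_rows", "payload": {
  "commands": [
    {"dp":[0,0,0],"rotation":[0,0,0]},
    {"dp":[0,0,0],"rotation":[0,0,0]},
    {"dp":[0,0,0],"rotation":[0,0,0]},
    {"dp":[0,0,0],"rotation":[0,0,0]},
    {"dp":[0,0,-0.2],"rotation":[0,0,0]},
    {"dp":[0,0,-0.5],"rotation":[0,0,0]},
    {"dp":[0,0,-0.8],"rotation":[0,0,0]},
    {"dp":[-0.2,0.1,-1],"rotation":[0,0,0]},
    {"dp":[-0.45,0.3,-1],"rotation":[0,0,0]},
    {"dp":[-0.7,0.5,-1],"rotation":[0,0,0]},
    {"dp":[-1,0.6,-1],"rotation":[0,0,-0.06]},
    {"dp":[-1,0.6,-1],"rotation":[0,0,-0.06]}
  ],
  "grip": 0.68
}}

```text
clock: 24.48
ee_pos: [0.4435, 0.0662, 0.2168]
orientation: [[0.0, 1.0, -0.0], [1.0, -0.0, -0.0], [-0.0, -0.0, -1.0]]
contact_force: [-0.9, 0.4, -0.4]
gripper_width: 0.0633
grasp_force: 0.0
```

>>> {"api": "play_rows", "payload": {
  "commands": [
    {"dp":[-0.3,0.1,-0.1],"rotation":[0,0,0]},
    {"dp":[-0.6,0.25,-0.3],"rotation":[0,0,0]},
    {"dp":[-0.9,0.35,-0.4],"rotation":[0,0,0]},
    {"dp":[-1,0.35,-0.5],"rotation":[0,0,0]},
    {"dp":[-1,0.35,-0.5],"rotation":[0,0,0]},
    {"dp":[-1,0.35,-0.5],"rotation":[0,0,0]}
  ]
}}

```text
clock: 25.22
ee_pos: [0.5132, -0.1292, 0.3161]
orientation: [[-0.003, 1.0, -0.001], [1.0, 0.003, 0.001], [0.001, -0.001, -1.0]]
contact_force: [0.0, 0.1, 0.4]
gripper_width: 0.0634
grasp_force: 0.0
```

```bash
python3 - <<'E'
from h import *
s=r.get_state();p=np.array(s['ee_pos']);R=np.array(s['orientation']);print(s['clock'],p.round(4),np.degrees(np.arctan2(R[1,1],R[0,1])))
c=cap('wrist','w8.png');W=cloud(c)
comps(W,c['frame'],zlo=0.018,zhi=0.07)
fit(W,(.5,.61),(-.24,-.05),.018,lab='rear block')
fit(W,(.5,.61),(-.24,-.05),.031,lab='rear teeth')
c=cap('side');W=cloud(c);fit(W,(.45,.6),(.24,.38),.022,.055,'placed');fit(W,(.29,.39),(.22,.35),.025,.075,'tall')
E
```

```text
25.225 [ 0.5132 -0.1292  0.3161] 0.1940679649501078
px [263.0, 2.0] 74 lo [0.429 0.09  0.019] hi [0.443 0.095 0.045] rgb [57. 62. 63.]
px [206.0, 62.0] 2328 lo [ 0.316 -0.024  0.021] hi [0.387 0.054 0.049] rgb [  8. 105. 102.]
px [202.0, 190.0] 1734 lo [ 0.296 -0.201  0.022] hi [ 0.359 -0.139  0.052] rgb [215. 220. 218.]
px [339.0, 195.0] 1389 lo [ 0.522 -0.224  0.024] hi [ 0.566 -0.144  0.037] rgb [222. 209. 151.]
rear block c [ 544.4 -185. ] sz [46.  83.8] long axis deg from x -85.9 ztop [0.0274 0.0363] n 1389
rear teeth c [ 544.9 -184.8] sz [23.1 68.5] long axis deg from x -84.9 ztop [0.0353 0.0369] n 480
placed c [544.7 317.3] sz [46.4 85.2] long axis deg from x -87.5 ztop [0.0311 0.0401] n 697
tall c [344.1 282. ] sz [46.8 86.6] long axis deg from x 83.8 ztop [0.0428 0.0521] n 806
```

>>> {"api": "play_rows", "payload": {
  "commands": [
    {"dp":[-0.2,0.1,0.2],"rotation":[0,0,-0.042]},
    {"dp":[-0.449,0.169,0.5],"rotation":[0,0,-0.042]},
    {"dp":[-0.449,0.169,0.8],"rotation":[0,0,-0.042]},
    {"dp":[-0.449,0.169,1],"rotation":[0,0,-0.042]},
    {"dp":[-0.449,0.169,1],"rotation":[0,0,-0.042]}
  ],
  "grip": 0.75,
  "newtons": 25
}}

```text
clock: 25.95
ee_pos: [0.5457, -0.2182, 0.1136]
orientation: [[-0.07, 0.998, -0.007], [0.998, 0.07, 0.003], [0.004, -0.006, -1.0]]
contact_force: [-0.0, -0.7, 0.1]
gripper_width: 0.0696
grasp_force: 0.0
```

>>> {"api": "play_rows", "payload": {
  "commands": [
    {"dp":[0,0,0.2],"rotation":[0,0,0]},
    {"dp":[0,0,0.4],"rotation":[0,0,0]},
    {"dp":[0,0,0.5],"rotation":[0,0,0]},
    {"dp":[0,0,0.535],"rotation":[0,0,0]},
    {"dp":[0,0,0.535],"rotation":[0,0,0]},
    {"dp":[0,0,0.535],"rotation":[0,0,0]}
  ]
}}

```text
clock: 26.7
ee_pos: [0.5484, -0.2204, 0.0112]
orientation: [[-0.069, 0.998, 0.002], [0.998, 0.069, -0.001], [-0.001, 0.002, -1.0]]
contact_force: [0.3, 0.5, 0.4]
gripper_width: 0.0698
grasp_force: 0.0
```

>>> {"api": "play_rows", "payload": {
  "commands": [
    {"dp":[0,0,0],"rotation":[0,0,0]},
    {"dp":[0,0,0],"rotation":[0,0,0]},
    {"dp":[0,0,0],"rotation":[0,0,0]},
    {"dp":[0,0,0],"rotation":[0,0,0]},
    {"dp":[0,0,0],"rotation":[0,0,0]},
    {"dp":[0,0,0],"rotation":[0,0,0]}
  ],
  "grip": 0
}}

```text
clock: 27.45
ee_pos: [0.5476, -0.2202, 0.01]
orientation: [[-0.069, 0.998, -0.0], [0.998, 0.069, -0.0], [-0.0, -0.0, -1.0]]
contact_force: [-3.1, -0.4, 5.1]
gripper_width: 0.0458
grasp_force: 25.0
```

```bash
python3 - <<'E'
from h import *
s=r.get_state();p=np.array(s['ee_pos']);R=np.array(s['orientation']);print(p.round(4),np.degrees(np.arctan2(R[1,1],R[0,1])),s['gripper_width'],s['grasp_force'])
for q in ((.53,-.12),(.51,-.05),tuple(G-.121*GY)): print(q,(R.T@(np.array([*q,p[2]])-p)/.2).round(3))
c=cap('scene');W=cloud(c);fit(W,(.5,.61),(-.2,-.05),.031,.04,lab='rear teeth(scene)')
E
```

```text
[ 0.5476 -0.2202  0.01  ] 3.964184432613725 0.0457777988311983 24.953628480434418
(0.53, -0.12) [ 0.506 -0.053 -0.   ]
(0.51, -0.05) [ 0.862 -0.129 -0.   ]
(np.float64(0.5021235200644808), np.float64(-0.011570889259120379)) [ 1.056 -0.155 -0.   ]
rear teeth(scene) c [ 532.9 -167.1] sz [ 5.6 29.8] long axis deg from x -83.8 ztop [0.0325 0.0343] n 17
```

>>> {"api": "play_rows", "payload": {
  "commands": [
    {"dp":[0.12,-0.01,0],"rotation":[0,0,0]},
    {"dp":[0.25,-0.025,0],"rotation":[0,0,0]},
    {"dp":[0.38,-0.04,0],"rotation":[0,0,0]},
    {"dp":[0.506,-0.053,0],"rotation":[0,0,0]},
    {"dp":[0.62,-0.077,0],"rotation":[0,0,-0.02]},
    {"dp":[0.74,-0.103,0],"rotation":[0,0,-0.05]},
    {"dp":[0.862,-0.129,0],"rotation":[0,0,-0.084]},
    {"dp":[0.862,-0.129,0],"rotation":[0,0,-0.084]},
    {"dp":[0.862,-0.129,0],"rotation":[0,0,-0.084]},
    {"dp":[0.862,-0.129,0],"rotation":[0,0,-0.084]}
  ]
}}

```text
clock: 28.75
ee_pos: [0.5095, -0.0488, 0.01]
orientation: [[-0.201, 0.98, -0.0], [0.98, 0.201, 0.001], [0.001, -0.0, -1.0]]
contact_force: [-0.8, 4.0, 6.6]
gripper_width: 0.0458
grasp_force: 24.9
```

```bash
python3 - <<'E'
from h import *
s=r.get_state();p=np.array(s['ee_pos']);R=np.array(s['orientation']);print(p.round(4),np.degrees(np.arctan2(R[1,1],R[0,1])),s['gripper_width'],s['grasp_force'],gp(p))
q=G-.121*GY; print(q,(R.T@(np.array([*q,p[2]])-p)/.2).round(3))
c=cap('side');W=cloud(c);fit(W,(.45,.56),(-.03,.06),.018,.04,lab='front part');fit(W,(.45,.56),(-.03,.06),.031,.04,lab='front teeth')
fit(W,(.55,.61),(-.05,.04),.006,.015,lab='tape')
E
```

```text
[ 0.5095 -0.0488  0.01  ] 11.573036307479253 0.04575242562339954 24.92702007293701 [-0.0002 -0.1589]
[ 0.50212352 -0.01157089] [0.19  0.001 0.   ]
front part c [501.  -1.] sz [44.5 66.8] long axis deg from x -77.3 ztop [0.0268 0.036 ] n 298
front teeth c [502.1  -3.5] sz [21.2 55.4] long axis deg from x -78.4 ztop [0.034  0.0365] n 102
tape c [585.   -5.1] sz [46.5 48.1] long axis deg from x -74.4 ztop [0.0113 0.0136] n 147
```

>>> {"api": "play_rows", "payload": {
  "commands": [
    {"dp":[0.1,0,0],"rotation":[0,0,0]},
    {"dp":[0.2,0,0],"rotation":[0,0,0]},
    {"dp":[0.3,0,0],"rotation":[0,0,0]},
    {"dp":[0.4,0,0],"rotation":[0,0,0]},
    {"dp":[0.5,0,0],"rotation":[0,0,0]},
    {"dp":[0.58,0,0],"rotation":[0,0,0]},
    {"dp":[0.635,0,0],"rotation":[0,0,0]},
    {"dp":[0.635,0,0],"rotation":[0,0,0]},
    {"dp":[0.635,0,0],"rotation":[0,0,0]},
    {"dp":[0.635,0,0],"rotation":[0,0,0]}
  ]
}}

```text
clock: 30.05
ee_pos: [0.484, 0.076, 0.01]
orientation: [[-0.2, 0.98, -0.0], [0.98, 0.2, 0.001], [0.001, 0.0, -1.0]]
contact_force: [-0.3, 3.1, 5.6]
gripper_width: 0.0457
grasp_force: 24.9
```

>>> {"api": "play_rows", "payload": {
  "commands": [
    {"dp":[0,0,0],"rotation":[0,0,0]},
    {"dp":[0,0,0],"rotation":[0,0,0]},
    {"dp":[0,0,0],"rotation":[0,0,0]},
    {"dp":[0,0,-0.2],"rotation":[0,0,0]},
    {"dp":[0,0,-0.45],"rotation":[0,0,0]},
    {"dp":[0.1,0,-0.6],"rotation":[0,0,0]},
    {"dp":[0.355,0,-0.6],"rotation":[0,0,0]},
    {"dp":[0.355,0,-0.6],"rotation":[0,0,0]},
    {"dp":[0.355,0,-0.6],"rotation":[0,0,0]}
  ],
  "grip": 0.68
}}

```text
clock: 31.18
ee_pos: [0.4703, 0.1439, 0.1296]
orientation: [[-0.2, 0.98, -0.0], [0.98, 0.2, -0.0], [-0.0, -0.0, -1.0]]
contact_force: [0.6, -0.5, -0.5]
gripper_width: 0.0632
grasp_force: 0.0
```

```bash
python3 - <<'E'
from h import *
s=r.get_state();print(s['gripper_width'],np.round(s['ee_pos'],4),gp(s['ee_pos']))
c=cap('side','s9.png');W=cloud(c)
fit(W,(.4,.56),(.11,.2),.018,.04,lab='front')
for zl,zh in((.018,.04),(.031,.04)):
  m=(W[...,2]>zl)&(W[...,2]<zh);P=(W[m][:,:2]-G)@np.stack([GX,GY],1);k=(abs(P[:,0])<.034)&(abs(P[:,1])<.09)&(P[:,1]>.012);P=P[k];print(np.percentile(P,[1,99],axis=0).round(4))
E
```

```text
0.06321267060292299 [0.4703 0.1439 0.1296] [-0.0002  0.0377]
front c [474.  131.7] sz [44.3 51.7] long axis deg from x -78.8 ztop [0.0266 0.0356] n 306
[[-0.0211  0.0132]
 [ 0.0225  0.0491]]
[[-0.0092  0.013 ]
 [ 0.0126  0.042 ]]
```

>>> {"api": "play_rows", "payload": {
  "commands": [
    {"dp":[0,0,0.25],"rotation":[0,0,0]},
    {"dp":[0,0,0.5],"rotation":[0,0,0]},
    {"dp":[0,0,0.6],"rotation":[0,0,0]},
    {"dp":[0,0,0.6],"rotation":[0,0,0]},
    {"dp":[0,0,0.6],"rotation":[0,0,0]}
  ]
}}

```text
clock: 31.85
ee_pos: [0.4711, 0.1437, 0.0106]
orientation: [[-0.199, 0.98, 0.001], [0.98, 0.199, 0.0], [-0.0, 0.001, -1.0]]
contact_force: [0.4, 0.7, 0.2]
gripper_width: 0.0633
grasp_force: 0.0
```

>>> {"api": "play_rows", "payload": {
  "commands": [
    {"dp":[0,0,0],"rotation":[0,0,0]},
    {"dp":[0,0,0],"rotation":[0,0,0]},
    {"dp":[0,0,0],"rotation":[0,0,0]},
    {"dp":[0,0,0],"rotation":[0,0,0]},
    {"dp":[0.1,0,0],"rotation":[0,0,0]},
    {"dp":[0.2,0,0],"rotation":[0,0,0]},
    {"dp":[0.3,0,0],"rotation":[0,0,0]},
    {"dp":[0.38,0,0],"rotation":[0,0,0]},
    {"dp":[0.38,0,0],"rotation":[0,0,0]},
    {"dp":[0.38,0,0],"rotation":[0,0,0]},
    {"dp":[0.38,0,0],"rotation":[0,0,0]}
  ],
  "grip": 0
}}

```text
clock: 33.22
ee_pos: [0.4558, 0.2191, 0.0105]
orientation: [[-0.2, 0.98, 0.001], [0.98, 0.2, 0.001], [0.001, 0.002, -1.0]]
contact_force: [-0.8, 4.5, 6.4]
gripper_width: 0.0459
grasp_force: 25.0
```

>>> {"api": "play_rows", "payload": {
  "commands": [
    {"dp":[0,0,0],"rotation":[0,0,0]},
    {"dp":[0,0,0],"rotation":[0,0,0]},
    {"dp":[0,0,0],"rotation":[0,0,0]},
    {"dp":[-0.09,0,0],"rotation":[0,0,0]},
    {"dp":[-0.17,0,0],"rotation":[0,0,0]},
    {"dp":[-0.17,0,0],"rotation":[0,0,0]},
    {"dp":[-0.17,0,0],"rotation":[0,0,0]}
  ],
  "grip": 0.68
}}

```text
clock: 34.1
ee_pos: [0.4621, 0.185, 0.0098]
orientation: [[-0.199, 0.98, -0.0], [0.98, 0.199, 0.0], [0.0, -0.0, -1.0]]
contact_force: [0.4, -0.2, 0.0]
gripper_width: 0.0633
grasp_force: 0.0
```

>>> {"api": "play_rows", "payload": {
  "commands": [
    {"dp":[0,0,0],"rotation":[0,0,0]},
    {"dp":[0,0,0],"rotation":[0,0,0]},
    {"dp":[0,0,0],"rotation":[0,0,0]},
    {"dp":[0,0,0],"rotation":[0,0,0]},
    {"dp":[0,0,0],"rotation":[0,0,0]},
    {"dp":[0,0,0],"rotation":[0,0,0]},
    {"dp":[0,0,0],"rotation":[0,0,0]}
  ],
  "grip": 0,
  "newtons": 40
}}

```text
clock: 34.98
ee_pos: [0.462, 0.1852, 0.0098]
orientation: [[-0.2, 0.98, -0.0], [0.98, 0.2, 0.0], [0.0, -0.0, -1.0]]
contact_force: [-0.1, 1.7, 0.1]
gripper_width: 0.0457
grasp_force: 40.0
```

```bash
python3 - <<'E'
from h import *
s=r.get_state();p=np.array(s['ee_pos']);R=np.array(s['orientation']);print(s['clock'],s['gripper_width'],s['grasp_force'],p.round(4),gp(p),np.degrees(np.arctan2(R[1,1],R[0,1])))
q=(.452,.312);print((R.T@(np.array([*q,p[2]])-p)/.2).round(3))
c=cap('side','s10.png');W=cloud(c)
m=(W[...,2]>.031)&(W[...,2]<.04);P=(W[m][:,:2]-G)@np.stack([GX,GY],1);k=(abs(P[:,0])<.015)&(abs(P[:,1])<.14)&(P[:,1]>.015);P=P[k];print(np.percentile(P,[1,99],axis=0).round(4))
fit(W,(.5,.6),(.24,.38),.022,.055,'placed')
E
```

```text
34.975 0.04569273060688572 39.98850166797638 [0.462  0.1852 0.0098] [-0.0001  0.0799] 11.521632591141836
[0.631 0.077 0.   ]
[[-0.0071  0.0484]
 [ 0.0135  0.1165]]
placed c [544.1 316.8] sz [47.2 85.2] long axis deg from x -86.5 ztop [0.0309 0.0401] n 697
```

>>> {"api": "play_rows", "payload": {
  "commands": [
    {"dp":[0,0,-0.12],"rotation":[0,0,0]},
    {"dp":[0,0,-0.25],"rotation":[0,0,0]},
    {"dp":[0.15,0.02,-0.25],"rotation":[0,0,0.03]},
    {"dp":[0.3,0.04,-0.25],"rotation":[0,0,0.06]},
    {"dp":[0.45,0.07,-0.25],"rotation":[0,0,0.1]},
    {"dp":[0.55,0.092,-0.25],"rotation":[0,0,0.1]},
    {"dp":[0.55,0.092,-0.25],"rotation":[0,0,0.1]},
    {"dp":[0.55,0.092,-0.25],"rotation":[0,0,0.1]}
  ]
}}

```text
clock: 36.02
ee_pos: [0.4579, 0.296, 0.0596]
orientation: [[-0.045, 0.999, -0.001], [0.999, 0.045, -0.001], [-0.0, -0.001, -1.0]]
contact_force: [-0.6, -0.4, -1.7]
gripper_width: 0.0456
grasp_force: 40.0
```

```bash
python3 - <<'E'
from h import *
s=r.get_state();p=np.array(s['ee_pos']);R=np.array(s['orientation']);print(p.round(4),np.degrees(np.arctan2(R[1,1],R[0,1])),s['gripper_width'],s['grasp_force'])
q=(.455,.310);print((R.T@(np.array([*q,p[2]])-p)/.2).round(3))
c=load('wrist');print('cam',np.linalg.inv(c['extrinsics'])[:3,3],'tcp then .5132 -.1292 .3161')
c=cap('side','s11.png');cv2.imwrite('pics/s11c.png',cv2.resize(c['frame'][190:370,200:420,::-1],None,fx=3,fy=3))
E
```

```text
[0.4579 0.296  0.0596] 2.5646586688909454 0.04561458286234977 39.987934827804565
[ 0.07  -0.011 -0.   ]
cam [ 0.51339849 -0.04458998  0.48272564] tcp then .5132 -.1292 .3161
```

View pics/s11c.png

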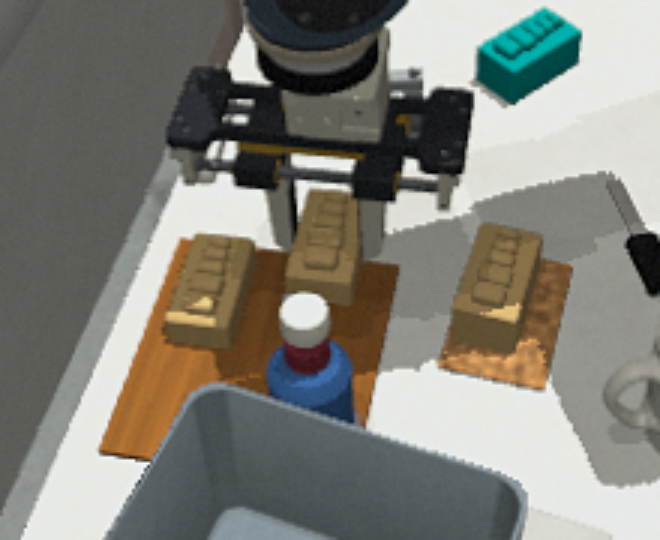

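The first model stands on the board at (210,290), the tall one is upright on the mat at (500,290), and the held model is at (325,250), clear of the bottle at (305,370). I'll lower it and release.

>>> {"api": "play_rows", "payload": {
  "commands": [
    {"dp":[0.07,-0.011,0],"rotation":[0,0,0]},
    {"dp":[0.07,-0.011,0.07],"rotation":[0,0,0]},
    {"dp":[0.07,-0.011,0.14],"rotation":[0,0,0]},
    {"dp":[0.07,-0.011,0.2],"rotation":[0,0,0]},
    {"dp":[0.07,-0.011,0.22],"rotation":[0,0,0]},
    {"dp":[0.07,-0.011,0.226],"rotation":[0,0,0]},
    {"dp":[0.07,-0.011,0.227],"rotation":[0,0,0]},
    {"dp":[0.07,-0.011,0.227],"rotation":[0,0,0]}
  ]
}}

```text
clock: 37.08
ee_pos: [0.4551, 0.3104, 0.0148]
orientation: [[-0.044, 0.999, -0.0], [0.999, 0.044, -0.0], [-0.0, -0.001, -1.0]]
contact_force: [-3.9, -3.3, 6.0]
gripper_width: 0.0455
grasp_force: 40.0
```

>>> {"api": "play_rows", "payload": {
  "commands": [
    {"dp":[0,0,0],"rotation":[0,0,0]},
    {"dp":[0,0,0],"rotation":[0,0,0]},
    {"dp":[0,0,0],"rotation":[0,0,0]},
    {"dp":[0,0,0],"rotation":[0,0,0]},
    {"dp":[0,0,-0.2],"rotation":[0,0,0]},
    {"dp":[0,0,-0.5],"rotation":[0,0,0]},
    {"dp":[0,0,-0.8],"rotation":[0,0,0]},
    {"dp":[0,0,-1],"rotation":[0,0,0]},
    {"dp":[0,0,-1],"rotation":[0,0,0]},
    {"dp":[0,0,-1],"rotation":[0,0,0]}
  ],
  "grip": 0.68
}}

```text
clock: 38.33
ee_pos: [0.4548, 0.3103, 0.2135]
orientation: [[-0.044, 0.999, -0.001], [0.999, 0.044, -0.001], [-0.001, -0.001, -1.0]]
contact_force: [-1.0, -0.3, -1.2]
gripper_width: 0.0632
grasp_force: 0.0
```

```bash
python3 - <<'E'
from h import *
s=r.get_state();p=np.array(s['ee_pos']);R=np.array(s['orientation']);print(p.round(4),np.degrees(np.arctan2(R[1,1],R[0,1])),s['gripper_width'],s['grasp_force'])
c=cap('side');W=cloud(c);fit(W,(.5,.6),(.24,.38),.022,.055,'placed');fit(W,(.40,.5),(.24,.37),.022,.055,'placed2');fit(W,(.29,.39),(.22,.35),.025,.075,'tall');fit(W,(.4,.5),(.38,.46),.13,.15,lab='cap')
c=cap('wrist');W=cloud(c);fit(W,(.4,.5),(.38,.46),.13,.15,lab='cap w');fit(W,(.40,.5),(.24,.37),.022,.055,'placed2')
c=cap('scene');W=cloud(c);fit(W,(.4,.5),(.38,.46),.13,.15,lab='cap s')
E
```

```text
[0.4548 0.3103 0.2135] 2.5241524389704213 0.06317627244061207 0.0
placed c [559.6 343.1] sz [46.4 74.7] long axis deg from x -88.4 ztop [0.0316 0.04  ] n 588
placed2 c [457.4 313.1] sz [46.8 86.7] long axis deg from x -87.8 ztop [0.0314 0.0401] n 518
tall c [344.1 282.5] sz [46.7 86.8] long axis deg from x 83.9 ztop [0.0429 0.0522] n 812
cap c [446.1 414. ] sz [27.  31.7] long axis deg from x -75.6 ztop [0.1367 0.1388] n 201
cap w c [444.5 411.4] sz [28.5 32.3] long axis deg from x -79.7 ztop [0.1381 0.1395] n 1218
placed2 c [456.4 310.9] sz [45.8 83.5] long axis deg from x -87.8 ztop [0.0322 0.0412] n 2491
cap s c [445.9 408.7] sz [25.3 33.2] long axis deg from x -22.7 ztop [0.1366 0.1394] n 50
```

The first model appears to have been knocked aside while I was away, so I'll look.

```bash
python3 - <<'E'
from h import *
c=load('wrist');cv2.imwrite('pics/w12.png',c['frame'][:,:,::-1]);W=cloud(c)
fit(W,(.5,.62),(.24,.42),.022,.055,'p1 wrist');fit(W,(.5,.62),(.24,.42),.034,.055,'p1 teeth')
fit(W,(.4,.62),(.24,.47),.0035,.007,lab='board')
m=(abs(W[...,2]-.005)<.002)&(c['frame'][...,0].astype(int)-c['frame'][...,2]>35)
P=W[m];R=cv2.minAreaRect((P[:,:2]*1000).astype(np.float32));print(R,len(P))
s=load('side');W=cloud(s);fit(W,(.5,.62),(.24,.42),.022,.055,'p1 side')
m=(abs(W[...,2]-.005)<.003)&(s['frame'][...,0].astype(int)-s['frame'][...,2]>35)&(W[...,0]>.4)&(W[...,0]<.62)&(W[...,1]>.24)&(W[...,1]<.47)
P=W[m];print(cv2.minAreaRect((P[:,:2]*1000).astype(np.float32)),np.percentile(P,[.5,99.5],axis=0),len(P))
E
```

```text
p1 wrist c [559.3 345.8] sz [47.1 82.9] long axis deg from x -87.3 ztop [0.0322 0.041 ] n 2757
p1 teeth c [559.5 345.8] sz [24.8 68.3] long axis deg from x -88.0 ztop [0.0399 0.0416] n 979
board c [499.9 351.8] sz [169.5 190.5] long axis deg from x -88.6 ztop [0.0056 0.0067] n 11942
((442.33477783203125, 209.16127014160156), (295.6383972167969, 471.0389709472656), 2.157705068588257) 13544
p1 side c [559.5 348.6] sz [46.4 85.7] long axis deg from x -88.5 ztop [0.031  0.0398] n 749
((501.02508544921875, 354.569580078125), (169.72787475585938, 191.07977294921875), 1.3943573236465454) [[0.41674225 0.26051439 0.00209287]
 [0.5838001  0.45012864 0.00771632]] 2093
```

View pics/w12.png

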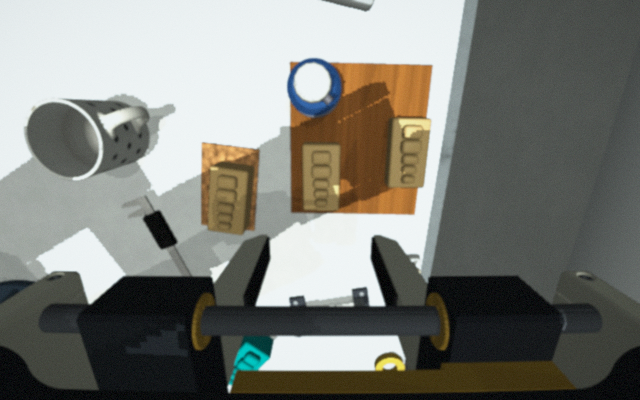

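The first model was knocked to the board's far edge at (409,152), though it's still on it by about 2 mm. I'll grip it off-centre, clear of the bottle, and slide it back in.

>>> {"api": "play_rows", "payload": {
  "commands": [
    {"dp":[0.01,0.2,0],"rotation":[0,0,0]},
    {"dp":[0.035,0.45,0],"rotation":[0,0,0.006]},
    {"dp":[0.035,0.526,0.2],"rotation":[0,0,0.006]},
    {"dp":[0.035,0.526,0.45],"rotation":[0,0,0.006]},
    {"dp":[0.035,0.526,0.7],"rotation":[0,0,0.006]},
    {"dp":[0.035,0.526,0.9],"rotation":[0,0,0.006]},
    {"dp":[0.035,0.526,0.985],"rotation":[0,0,0.006]},
    {"dp":[0.035,0.526,0.985],"rotation":[0,0,0.006]},
    {"dp":[0.035,0.526,0.985],"rotation":[0,0,0.006]}
  ]
}}

```text
clock: 39.6
ee_pos: [0.5609, 0.3227, 0.019]
orientation: [[-0.035, 0.999, 0.002], [0.999, 0.035, 0.001], [0.001, 0.002, -1.0]]
contact_force: [-0.7, 0.4, 0.3]
gripper_width: 0.0633
grasp_force: 0.0
```

>>> {"api": "play_rows", "payload": {
  "commands": [
    {"dp":[0,0,0],"rotation":[0,0,0]},
    {"dp":[0,0,0],"rotation":[0,0,0]},
    {"dp":[0,0,0],"rotation":[0,0,0]},
    {"dp":[0,0,0],"rotation":[0,0,0]},
    {"dp":[0,0,0],"rotation":[0,0,0]},
    {"dp":[-0.04,-0.03,0],"rotation":[0,0,0]},
    {"dp":[-0.08,-0.06,0],"rotation":[0,0,0]},
    {"dp":[-0.12,-0.085,0],"rotation":[0,0,0]},
    {"dp":[-0.12,-0.085,0],"rotation":[0,0,0]},
    {"dp":[-0.12,-0.085,0],"rotation":[0,0,0]}
  ],
  "grip": 0,
  "newtons": 25
}}

```text
clock: 40.85
ee_pos: [0.5439, 0.297, 0.0182]
orientation: [[-0.034, 0.999, 0.0], [0.999, 0.034, -0.0], [-0.0, 0.0, -1.0]]
contact_force: [-1.8, -3.1, 9.1]
gripper_width: 0.0454
grasp_force: 25.0
```

>>> {"api": "play_rows", "payload": {
  "commands": [
    {"dp":[0,0,0],"rotation":[0,0,0]},
    {"dp":[0,0,0],"rotation":[0,0,0]},
    {"dp":[0,0,0],"rotation":[0,0,0]},
    {"dp":[0,0,0],"rotation":[0,0,0]},
    {"dp":[0,0,-0.2],"rotation":[0,0,0]},
    {"dp":[0,0,-0.5],"rotation":[0,0,0]},
    {"dp":[0,0,-0.8],"rotation":[0,0,0]},
    {"dp":[0,0,-1],"rotation":[0,0,0]},
    {"dp":[0,0,-1],"rotation":[0,0,0]},
    {"dp":[0,0,-1],"rotation":[0,0,0]}
  ],
  "grip": 0.65
}}

```text
clock: 42.1
ee_pos: [0.5434, 0.2974, 0.2163]
orientation: [[-0.035, 0.999, -0.001], [0.999, 0.035, -0.001], [-0.001, -0.001, -1.0]]
contact_force: [-0.3, 1.0, 0.2]
gripper_width: 0.0602
grasp_force: 0.0
```

```bash
python3 - <<'E'
from h import *
s=r.get_state();p=np.array(s['ee_pos']);R=np.array(s['orientation']);print(s['clock'],p.round(4),np.degrees(np.arctan2(R[1,1],R[0,1])),s['gripper_width'])
q=(.4455,.4125);print((R.T@(np.array([*q,p[2]])-p)/.2).round(3))
c=cap('wrist');W=cloud(c);fit(W,(.5,.62),(.24,.42),.022,.055,'p1');fit(W,(.40,.5),(.24,.37),.022,.055,'p2');fit(W,(.4,.5),(.38,.46),.13,.15,lab='cap w')
c=cap('side');W=cloud(c);fit(W,(.5,.6),(.24,.42),.022,.055,'p1 s');fit(W,(.40,.5),(.24,.37),.022,.055,'p2 s');fit(W,(.29,.39),(.22,.35),.025,.075,'tall')
E
```

```text
42.1 [0.5434 0.2974 0.2163] 1.9868156980902314 0.060208260676891445
[ 0.592 -0.469  0.   ]
p1 c [544.  319.7] sz [45.9 83.8] long axis deg from x -88.1 ztop [0.0322 0.0411] n 2569
p2 c [456.1 311.2] sz [46.8 83.2] long axis deg from x -87.7 ztop [0.0321 0.0409] n 2595
cap w c [444.9 411.2] sz [29.5 31.5] long axis deg from x -85.8 ztop [0.1379 0.1394] n 1334
p1 s c [544.5 323.5] sz [45.9 85.4] long axis deg from x -86.8 ztop [0.0311 0.0401] n 702
p2 s c [457.4 312.9] sz [46.2 85.7] long axis deg from x -87.7 ztop [0.0314 0.0406] n 521
tall c [343.8 282.9] sz [46.6 87.1] long axis deg from x 83.6 ztop [0.0427 0.0521] n 817
```

All three are standing properly. Now I'll shut the gripper and go over the cap.

>>> {"api": "play_rows", "payload": {
  "commands": [
    {"dp":[0.1,-0.1,0],"rotation":[0,0,0]},
    {"dp":[0.25,-0.2,0],"rotation":[0,0,0]},
    {"dp":[0.4,-0.32,0],"rotation":[0,0,0]},
    {"dp":[0.5,-0.42,0],"rotation":[0,0,0]},
    {"dp":[0.59,-0.471,0],"rotation":[0,0,0]},
    {"dp":[0.59,-0.471,0],"rotation":[0,0,0]},
    {"dp":[0.59,-0.471,0.1],"rotation":[0,0,0]},
    {"dp":[0.59,-0.471,0.2],"rotation":[0,0,0]},
    {"dp":[0.59,-0.471,0.3],"rotation":[0,0,0]},
    {"dp":[0.59,-0.471,0.35],"rotation":[0,0,0]},
    {"dp":[0.59,-0.471,0.35],"rotation":[0,0,0]},
    {"dp":[0.59,-0.471,0.35],"rotation":[0,0,0]}
  ],
  "grip": 0
}}

```text
clock: 43.7
ee_pos: [0.4462, 0.4124, 0.1482]
orientation: [[-0.034, 0.999, 0.001], [0.999, 0.034, 0.001], [0.001, 0.001, -1.0]]
contact_force: [-0.2, 0.2, 0.4]
gripper_width: 0.0004
grasp_force: 0.0
```

```bash
python3 - <<'E'
from h import *
s=r.get_state();print(np.round(s['ee_pos'],4),s['gripper_width'],np.round(s['contact_force'],1))
c=cap('side','s13.png');cv2.imwrite('pics/s13c.png',cv2.resize(c['frame'][190:370,200:420,::-1],None,fx=3,fy=3))
E
```

```text
[0.4462 0.4124 0.1482] 0.00040976707028502125 [-0.2  0.2  0.4]
```

View pics/s13c.png

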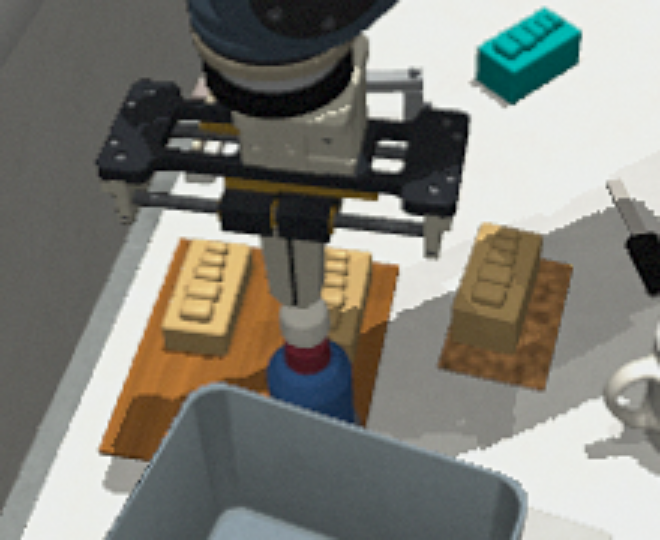

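The shut fingers are right over the cap at (302,320). Pressing.

>>> {"api": "play_rows", "payload": {
  "commands": [
    {"dp":[0,0,0.03],"rotation":[0,0,0]},
    {"dp":[0,0,0.05],"rotation":[0,0,0]},
    {"dp":[0,0,0.065],"rotation":[0,0,0]},
    {"dp":[0,0,0.08],"rotation":[0,0,0]},
    {"dp":[0,0,0.09],"rotation":[0,0,0]},
    {"dp":[0,0,0.094],"rotation":[0,0,0]},
    {"dp":[0,0,0.094],"rotation":[0,0,0]},
    {"dp":[0,0,0.094],"rotation":[0,0,0]}
  ]
}}

```text
clock: 44.75
ee_pos: [0.4458, 0.4124, 0.1301]
orientation: [[-0.035, 0.999, 0.001], [0.999, 0.035, 0.0], [0.0, 0.001, -1.0]]
contact_force: [-4.8, -4.1, 18.4]
gripper_width: 0.0004
grasp_force: 8.5
```

At 18 N, well over the spring's 6 N, the cap has bottomed out. Releasing.

>>> {"api": "play_rows", "payload": {
  "commands": [
    {"dp":[0,0,-0.03],"rotation":[0,0,0]},
    {"dp":[0,0,-0.1],"rotation":[0,0,0]},
    {"dp":[0,0,-0.25],"rotation":[0,0,0]},
    {"dp":[0,0,-0.5],"rotation":[0,0,0]},
    {"dp":[0,0,-0.7],"rotation":[0,0,0]},
    {"dp":[-0.3,0,-0.8],"rotation":[0,0,0]},
    {"dp":[-0.6,0,-0.8],"rotation":[0,0,0]},
    {"dp":[-0.6,0,-0.8],"rotation":[0,0,0]},
    {"dp":[-0.6,0,-0.8],"rotation":[0,0,0]}
  ]
}}

```text
clock: 45.88
ee_pos: [0.4499, 0.2927, 0.289]
orientation: [[-0.034, 0.999, 0.0], [0.999, 0.034, 0.0], [0.0, 0.0, -1.0]]
contact_force: [-0.3, 0.7, 0.1]
gripper_width: 0.0007
grasp_force: 0.0
```

```bash
python3 - <<'E'
from h import *
s=r.get_state();print(s['clock'],np.round(s['ee_pos'],4),np.round(s['contact_force'],1))
c=cap('side','s14.png');W=cloud(c);fit(W,(.5,.6),(.24,.42),.022,.055,'p1 s');fit(W,(.40,.5),(.24,.37),.022,.055,'p2 s');fit(W,(.29,.39),(.22,.35),.025,.075,'tall');fit(W,(.4,.5),(.38,.46),.12,.15,lab='cap')
fit(W,(.3,.4),(-.05,.08),.02,lab='turq');fit(W,(.28,.38),(-.22,-.12),.045,lab='pot');fit(W,(.55,.61),(-.05,.04),.006,.015,lab='tape')
E
```

```text
45.875 [0.4499 0.2927 0.289 ] [-0.3  0.7  0.1]
p1 s c [545.3 323.2] sz [46.3 84.8] long axis deg from x -87.4 ztop [0.0311 0.0401] n 702
p2 s c [457.6 312.5] sz [46.3 86.1] long axis deg from x -87.4 ztop [0.0312 0.04  ] n 515
tall c [344.1 281.8] sz [46.8 86.2] long axis deg from x 83.9 ztop [0.0429 0.0521] n 814
cap c [445.4 414.4] sz [28.7 32. ] long axis deg from x -76.1 ztop [0.136  0.1387] n 259
turq c [352.3  19.7] sz [47.8 87.5] long axis deg from x 52.5 ztop [0.0384 0.0478] n 551
pot c [ 328.  -169.2] sz [66.  69.4] long axis deg from x 74.2 ztop [0.0496 0.0515] n 275
tape c [585.   -4.8] sz [47.  49.8] long axis deg from x -72.8 ztop [0.0108 0.0136] n 154
```

View pics/s14.png

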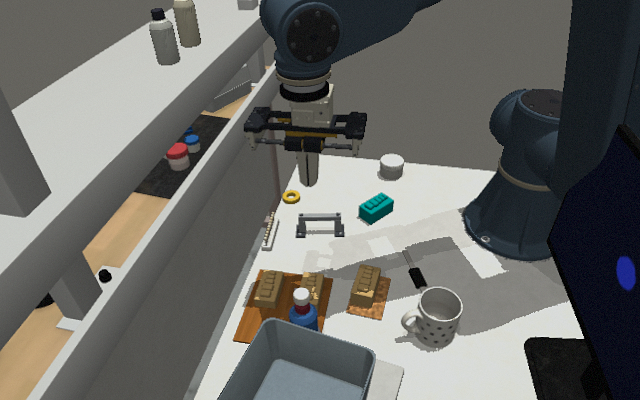

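The final picture shows both normal models on the board at (268,288) and (312,285), the tall one on the mat at (366,285), the cap up again at (302,296), and nothing else moved. Handing in.

```bash
python3 -c "
from plant import r
print(r.hand_in())"
```

```text
the job is handed in; nothing more can be done
None
```

Job handed in: both normal models slid under the bar and stand on the spray board (one was knocked to the board's edge mid-run and I slid it back), the tall one stands on the cork mat, and the nozzle cap was pressed fully down and came back up.

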